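# Set the stop pins and hold a blocked lens in the fixture corner

### The job

Set the two brass stop pins upright in the two bores of the aluminium fixture, fully down and one in each. Then take the square lens carrier by its orange grip, bring it flat onto the plate and press its sides squarely home into the corner, against the two pins and the blue fence at once; finish while still holding it pressed against both stops. Leave everything else where it is.

Things in the scene. Friction and masses are not known exactly. Their poses are not given: they have to be found in the camera images.
- fixture: Fixed aluminium plate, 150 (its x) x 140 (its y) x 30 mm, at any small yaw on the table; origin at the centre of its underside, z up. Two blind bores near the far side, in a row along its y; the blue fence stands on top. It does not move when pushed.
- fence: Blue bar fixed on the plate, 45 (x) x 14 (y) x 12 mm high, axes as the fixture; origin at the centre of its underside, on the plate's top, at fixture x -32.5, y +30 mm. Its working face is the long side towards the fixture's -y (7 mm from its origin, at fixture y +23 mm).
- bore1 (a point): Mouth centre, on the plate's top, of one bore: 15 mm diameter, 25 mm deep, 2 mm chamfer; at fixture x +21, y -39, z 30 mm. Axes as the fixture.
- bore2 (a point): Mouth centre of the other bore, same size; at fixture x +21, y +15, z 30 mm. Axes as the fixture.
- corner_seat (a point): Point on the plate's top where the centre of the carrier's underside lies when the carrier is home in the corner; at fixture x -20, y -12, z 30 mm. Axes as the fixture: pins are touched on the carrier's +x side and the fence on its +y side. The pins have 1.5 mm play all round in the bores, so they give 1 to 4 mm before they are firm.
- pin1: Brass stop pin, 12 mm diameter, 60 mm long, 50 g, lower end tapering to 8 mm over its last 4 mm; origin at the centre of its lower end, z along the pin. Stands at first 20 mm deep in one of the stand's holes, 40 mm showing. Seated in a bore, 35 mm show above the plate. Either pin may go in either bore.
- pin2: The other brass stop pin, the same as pin1.
- stand: Fixed black block, 170 (its x) x 50 x 28 mm, with three 15 mm holes 20 mm deep in a row along its x, 60 mm apart; holds the two pins and the nut driver in any order. Origin at the centre of its underside. It may be left or right of the fixture.
- tray: Fixed blue job tray, 140 (x) x 210 (y) x 16 mm, floor and walls 4 mm thick; origin at the centre of its underside. It holds the carrier and the spare lens; on the other side of the fixture from the stand.
- carrier: Lens carrier, about 100 to 200 g: square white base 70 x 70 x 16 mm, a green lens dome on it up to 25 mm, and a square orange grip 24 x 24 mm, sides parallel to the base's, from the dome up to 72 mm. Origin at the centre of the underside, z up, x and y square to the sides. Any of its four sides may go to any stop. Starts flat in the tray, its underside 4 mm over the table.
- driver: Bystander: nut driver with a green handle 18 mm thick, standing in the third hole of the stand, top 83 mm over the table. Origin at its lower end.
- spare_lens: Bystander: amber lens disc 44 mm diameter, 11 mm high, in the tray beside the carrier. Origin under its centre.
- glasses: Bystander: red folded spectacles, 28 x 138 x 42 mm, standing beyond the fixture. Origin under the front rim's middle.
- case: Bystander: blue spectacle case, 65 x 160 x 34 mm. Origin under its centre.
- bottle: Bystander: clear bottle, 60 mm diameter, 190 mm high. Origin under its centre.
- screw_jar: Bystander: small glass jar, 40 mm diameter, 35 mm high, on the robot's side of the fixture. Origin under its centre.
- screwdriver: Bystander: red screwdriver 150 mm long, lying on the robot's side of the fixture.

How it is judged:
By the outcome, as a careful person would: the job done as asked, in the order asked, and still so for the second after the job is handed in, while the arm keeps its last pose, push and grip.
It also fails if it takes over 72 s, if anything falls off the work surface, if the arm or the gripper's body presses on something with over 40 N, if the wrist force passes 120 N, or if a joint passes its speed limit or range.

### The arm

A 7-joint arm with a two-finger parallel gripper is mounted at the origin on the work surface. World frame = base frame: x ahead of the robot, y to its left, z up, the work surface at z = 0. Lengths are in m, angles in rad, forces in N, time in s.
With the tool pointing down it reaches from about 0.4 to 0.875 m from the base axis. Payload 6.5 kg.
Tool frame: the origin (TCP) lies between the finger pads; the fingertips stand ahead of it and the grasp point (between the pads) is the TCP (bot.tips_ahead is the y of the fingertips in the tool frame, in m); y points along the fingers, z is the direction in which the jaws open and shut, and the axes are right-handed (so a half turn about y gives the same grasp; the last joint's range is limited). The gripper opens to 88 mm and grips with 3 to 60 N. Pads are 18 mm wide; open, the fingers measure 123 mm over their backs; the gripper's body (75 mm by 187 mm) begins 45 mm behind the grasp point.
Start: joints at [-1.245, 0.536, -0.004, 1.538, 0.003, 1.067, -0.071], TCP at [0.248, 0.601, 0.258] pointing down, gripper open.
Joint ranges: [-2.7, 2.7], [-0.37, 2.16], [-1.27, 1.26], [0.24, 2.4], [-1.31, 4.45], [0.19, 1.91], [-2.76, 2.76]. Speed limits (rad/s): [2.39, 2.39, 3.14, 3.14, 3.14, 3.14, 3.14].

### API

Orientations are given as [roll, pitch, yaw] about the fixed x, y, z axes, in that order (R = Rz(yaw) Ry(pitch) Rx(roll)).
In Python, from plant import bot, cams, finish_job gives the robot as it stands.
- The arm moves only by the tool play_rows, never from a script. Its argument "increments" is a list of rows, each a list of 5 numbers: the shift along the tool's x, y, z in m, then the turn about the tool's y in degrees, then the opening, from 0 (shut) to 1 (fully open). In form: [[tx, ty, tz, yaw, claw], ...]. A call has 1 to 12 rows; each row shifts and turns the commanded pose from where the row before left it, along the tool's axes as they then stand; what a row does not reach is not made up. A row lasts 1/12 s, in which the tool goes at most 41.7 mm and 7.16 degrees, less where a joint would pass 70% of its speed; a pose out of reach is approached as far as the arm can. A call with a gripper value outside its range is refused whole. The fingers move at their own pace and stop on an object; "squeeze" is the grip in N (left out, the last holds). Time passes only in rows, so rows that do not move let the fingers close. It gives the time, the measured TCP pose, the force and the opening at its end, in the units of the state.
- bot.sense(): the state, without advancing time (a new reading comes with each control period).
- cams.get_image(name): name is "scene" or "side" or "wrist"; returns a dict with "pixels" (384x512x3 uint8, red, green, blue), "vertical_fov" (degrees; the focal length in pixels is half the picture's height over the tangent of half this angle, whatever the lens; pixels are square), "cx", "cy" (the principal point, pixels), "cam_to_world" (4x4, takes a point from camera to world coordinates). Camera axes: x right, y down, z forward; pixel columns grow to the right and rows downward; lengths in m; the calibration is good to about 2 mm. A picture is of the moment at which its call begins. There is no depth.
- finish_job(): hands the job in, once; it reports no verdict.
The state is a dict: "time": time; "joint_pos": joint angles; "joint_velocities": joint speeds; "joint_efforts": joint torques, N m; "tcp_pos": TCP position; "eef_rot": TCP orientation; "wrist_force": force on the tool from outside, world axes, zero at the start; "wrist_torque": the same for the moment, N m; "finger_gap": finger opening in m.
Only numpy, scipy, OpenCV 4.12 (cv2) and the standard library are available. Lean on these libraries where they do the work, as an engineer would, in place of code of your own. Each camera call takes 0.05 s, during which the arm holds its last target.

## Working session

There is one attempt and no reset: what is moved stays moved. The work goes in short steps, Python scripts to look and compute and a tool call to move; the robot and the scene stay as the last step left them, time stands still between calls to the robot, and variables do not carry over. Pictures are saved under pics/ and viewed, and the job is handed in when it is done.

Besides the shell and the picture viewer there is one more tool, called after ">>>" as a command line: name --pt "numbers of a row" for each row, then --argument value for the rest. play_rows: Moves the arm, as the interface text tells. Its arguments: {"type":"object","properties":{"increments":{"type":"array"},"squeeze":{"type":"number"}},"required":["increments"]}

```bash
ls; mkdir -p pics
python3 - <<'E'
from plant import bot,cams
import cv2,numpy as np
s=bot.sense(); print(s); print(bot.tips_ahead)
for n in ["scene","side","wrist"]:
    im=cams.get_image(n); cv2.imwrite(f"pics/{n}0.png",im["pixels"][:,:,::-1]); print(n,im["vertical_fov"],im["cx"],im["cy"],np.round(im["cam_to_world"],3).tolist())
    np.savez(f"{n}0.npz",**im)
print(bot.sense()["time"])
E
```

```text
pics
{'time': 0.0, 'joint_pos': array([-1.24515128,  0.53714363, -0.00447082,  1.5388599 ,  0.00258494,
        1.06732906, -0.07122609]), 'joint_velocities': array([ 3.54324351e-04, -5.69544260e-04,  5.35067508e-05,  1.30765156e-03,
        1.01491360e-03,  5.10593481e-04, -1.22490966e-03]), 'joint_efforts': array([ 3.21709449e-04, -5.70990586e+01,  9.90954749e-01, -2.51600218e+01,
       -5.62844588e-02,  1.78005657e-02,  1.72506866e-04]), 'tcp_pos': array([0.24799881, 0.60019306, 0.25685852]), 'eef_rot': array([-1.57252785e+00, -9.78533279e-05, -3.91778745e-01]), 'wrist_force': array([-0.34919619, -0.8916629 , -0.35684023]), 'wrist_torque': array([ 0.00910787,  0.0086911 , -0.01494736]), 'finger_gap': 0.08821394914458183}
0.019
scene 44.021370563241604 254.23572761913857 192.79077076421126 [[0.509, 0.738, -0.444, 1.163], [0.861, -0.434, 0.265, -0.277], [0.003, -0.517, -0.856, 1.221], [0.0, 0.0, 0.0, 1.0]]
side 50.971310692585604 261.8242731256905 187.3867253124151 [[0.981, -0.129, 0.145, 0.425], [-0.194, -0.584, 0.788, -0.77], [-0.017, -0.801, -0.598, 0.691], [0.0, 0.0, 0.0, 1.0]]
wrist 59.644621162462194 252.38550878600054 190.1495552234441 [[0.381, 0.881, 0.28, 0.176], [0.924, -0.363, -0.117, 0.63], [-0.001, 0.303, -0.953, 0.384], [0.0, 0.0, 0.0, 1.0]]
0.15
```

View pics/scene0.png

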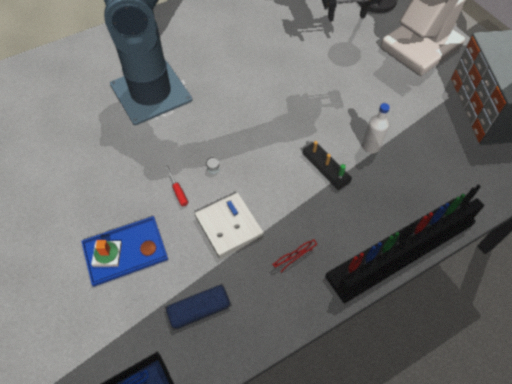

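View pics/side0.png

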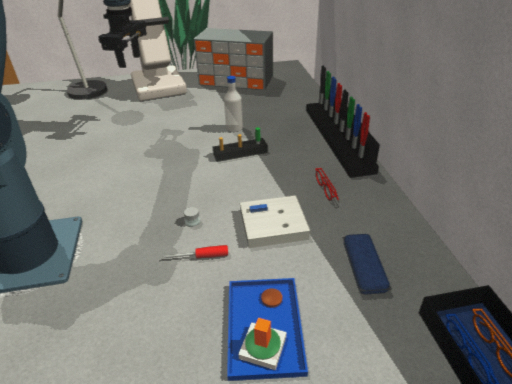

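View pics/wrist0.png

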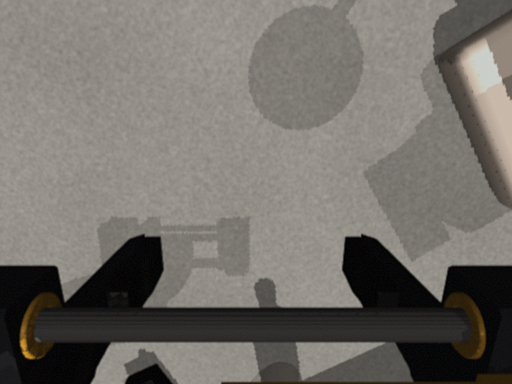

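The scene shows the tray at (125,250) with the carrier at (105,250), the fixture at (228,223) and the stand at (327,165) holding two pins and the green driver. The side view agrees. I'll get coarse positions first.

```bash
cat > h.py <<'E'
import numpy as np,cv2
def load(n): 
    return dict(np.load(n,allow_pickle=True))
def K(im):
    f=im["pixels"].shape[0]/2/np.tan(np.radians(float(im["vertical_fov"]))/2)
    return f,float(im["cx"]),float(im["cy"])
def ray(im,u,v):
    f,cx,cy=K(im); T=np.array(im["cam_to_world"]); d=T[:3,:3]@np.array([(u-cx)/f,(v-cy)/f,1.]); return T[:3,3],d/np.linalg.norm(d)
def onplane(im,u,v,z):
    o,d=ray(im,u,v); return o+d*(z-o[2])/d[2]
def proj(im,p):
    f,cx,cy=K(im); T=np.array(im["cam_to_world"]); q=T[:3,:3].T@(np.asarray(p,float)-T[:3,3]); return np.array([f*q[0]/q[2]+cx,f*q[1]/q[2]+cy])
def tri(r1,r2):
    (o1,d1),(o2,d2)=r1,r2
    A=np.stack([d1,-d2],1); t=np.linalg.lstsq(A,o2-o1,rcond=None)[0]; a=o1+d1*t[0]; b=o2+d2*t[1]; return (a+b)/2,np.linalg.norm(a-b)
def hsv(im): return cv2.cvtColor(im["pixels"],cv2.COLOR_RGB2HSV)
def blobs(m,amin=8):
    n,l,s,c=cv2.connectedComponentsWithStats(m.astype(np.uint8)); return [(s[i,4],c[i].round(1),s[i,:4].tolist()) for i in range(1,n) if s[i,4]>=amin]
E
python3 - <<'E'
from h import *
for n in ["scene","side"]:
    im=load(n+"0.npz"); h=hsv(im)
    print(n,"orange",blobs((h[...,0]<22)&(h[...,0]>6)&(h[...,1]>150)&(h[...,2]>90)))
    print("green",blobs((h[...,0]>45)&(h[...,0]<80)&(h[...,1]>120)&(h[...,2]>50)))
    print("blue",blobs((h[...,0]>100)&(h[...,0]<130)&(h[...,1]>150),20))
    b=im["pixels"][:,:,::-1]
    r={"scene":(185,185,90,75),"side":(230,190,90,60)}[n]
    r2={"scene":(295,130,65,65),"side":(205,120,70,50)}[n]
    r3={"scene":(75,210,100,80),"side":(220,270,95,115)}[n]
    for i,(x,y,w,hh) in enumerate([r,r2,r3]):
        cv2.imwrite(f"pics/{n}_c{i}.png",cv2.resize(b[y:y+hh,x:x+w],None,fx=6,fy=5 if 0 else 6,interpolation=cv2.INTER_CUBIC)[:600,:800])
s0,d0=load("scene0.npz"),load("side0.npz")
for (a,b) in [((228,223),(275,220))]:
    print(onplane(s0,*a,0.03),onplane(d0,*b,0.03))
E
```

```text
scene orange [(np.int32(30), array([475.,  44.]), [472, 37, 7, 15]), (np.int32(30), array([500.1,  93.7]), [496, 86, 10, 17]), (np.int32(151), array([102.2, 247.3]), [97, 240, 12, 15]), (np.int32(123), array([147.8, 247.8]), [142, 242, 13, 13])]
green [(np.int32(37), array([341.8, 169.5]), [340, 165, 5, 10]), (np.int32(10), array([457.6, 198.7]), [456, 197, 4, 4]), (np.int32(9), array([391.3, 237.1]), [390, 236, 4, 3])]
blue [(np.int32(44), array([384.3, 107.2]), [381, 104, 8, 8]), (np.int32(110), array([439.6, 212.8]), [432, 203, 17, 20]), (np.int32(2506), array([126.6, 250. ]), [82, 217, 85, 69]), (np.int32(108), array([373., 252.]), [366, 243, 16, 18]), (np.int32(234), array([137.5, 377.9]), [122, 369, 28, 15])]
side orange [(np.int32(145), array([203.1,  45.5]), [195, 41, 16, 11]), (np.int32(154), array([253.9,  48.7]), [246, 44, 16, 11]), (np.int32(141), array([220.6,  58.3]), [213, 53, 16, 11]), (np.int32(225), array([ 9.2, 72.8]), [3, 55, 15, 29]), (np.int32(134), array([238.2,  70.7]), [231, 66, 15, 11]), (np.int32(126), array([206.4,  79.4]), [199, 75, 16, 10]), (np.int32(13
[... 610 characters left out ...]
0.2,  25.6]), [176, 9, 10, 32]), (np.int32(99), array([327.2,  85.2]), [325, 72, 5, 27]), (np.int32(143), array([350.2, 112.1]), [347, 97, 8, 31]), (np.int32(51), array([257.5, 133.8]), [256, 127, 4, 14]), (np.int32(391), array([264.1, 346.4]), [247, 331, 32, 27])]
blue [(np.int32(35), array([231.1,  78.3]), [227, 76, 8, 6]), (np.int32(95), array([332.3,  91.3]), [330, 77, 6, 28]), (np.int32(150), array([357. , 120.5]), [353, 105, 9, 31]), (np.int32(35), array([258.4, 206.7]), [251, 205, 15, 4]), (np.int32(4964), array([264.6, 328.2]), [228, 278, 80, 102]), (np.int32(1229), array([473.2, 350. ]), [445, 313, 63, 71])]
[ 0.59355759 -0.02243253  0.03      ] [ 0.59154801 -0.03759209  0.03      ]
```

View pics/side_c0.png

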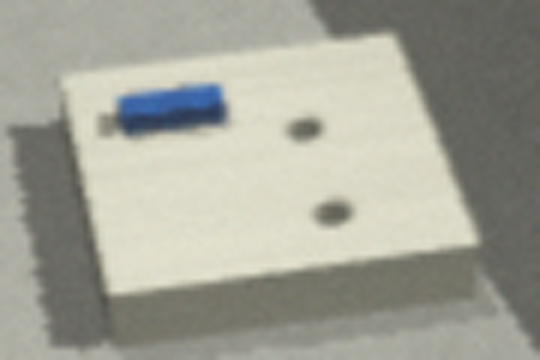

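View pics/scene_c0.png

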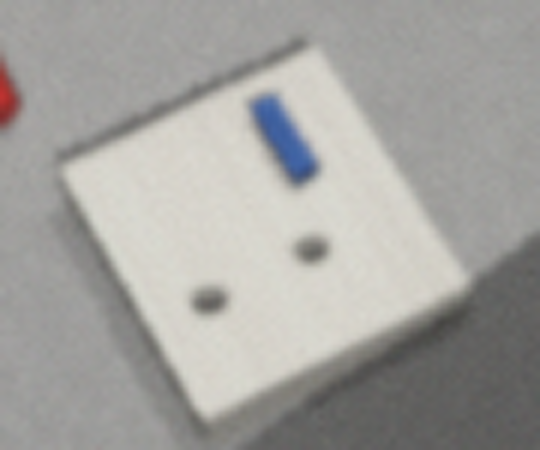

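View pics/side_c1.png

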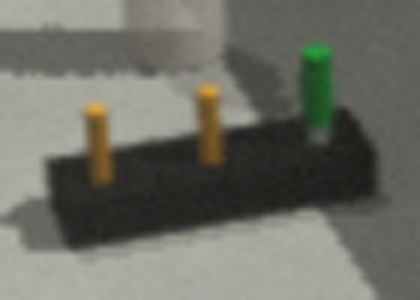

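Run:
```python
from h import *
s0,d0=load("scene0.npz"),load("side0.npz")
def fit(im,pts,off):
    P=np.array([onplane(im,off[0]+u/6,off[1]+v/6,z) for u,v,z in pts]); return P
# order: corners (-75,70),(75,70),(75,-70),(-75,-70), bore2, bore1
mod=np.array([[-75,70],[75,70],[75,-70],[-75,-70],[21,15],[21,-39]])/1000
A=fit(d0,[(62,75,.03),(395,35,.03),(480,242,.03),(108,292,.03),(304,129,.03),(333,212,.03)],(230,190))
B=fit(s0,[(315,45,.03),(468,285,.03),(208,422,.03),(60,165,.03),(310,250,.03),(208,300,.03)],(185,185))
def rigid(P,m):
    pc,mc=P[:,:2].mean(0),m.mean(0); H=(m-mc).T@(P[:,:2]-pc); a=np.arctan2(H[0,1]-H[1,0],H[0,0]+H[1,1]); R=np.array([[np.cos(a),-np.sin(a)],[np.sin(a),np.cos(a)]]); t=pc-R@mc
    return t,np.degrees(a),(P[:,:2]-(m@R.T+t))
for P in (A,B):
    t,a,r=rigid(P,mod); print(t.round(4),a.round(2),(r*1000).round(1).tolist())
# pin tops
off=(205,120)
for u,v,z in [(95,107,.068),(208,91,.068),(316,50,.083),(97,184,.028),(210,163,.028)]:
    print(onplane(d0,off[0]+u/6,off[1]+v/6,z).round(4))
```

```text
[ 0.5915 -0.022 ] -1.19 [[0.1, -0.4], [-0.9, -1.0], [0.2, 1.8], [0.1, 1.8], [-0.1, -1.4], [0.5, -0.7]]
[ 0.5938 -0.0204] -1.0 [[-0.4, -0.6], [-0.8, -1.0], [1.0, 2.0], [-1.4, 1.7], [1.0, -1.3], [0.6, -0.8]]
[0.5019 0.332  0.068 ]
[0.5617 0.3355 0.068 ]
[0.6203 0.3394 0.083 ]
[0.4987 0.3217 0.028 ]
[0.5598 0.3296 0.028 ]
```

View pics/side_c2.png

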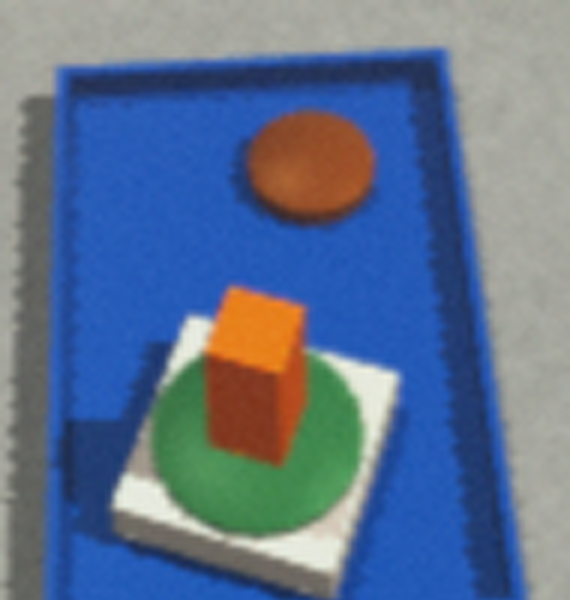

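View pics/scene_c1.png

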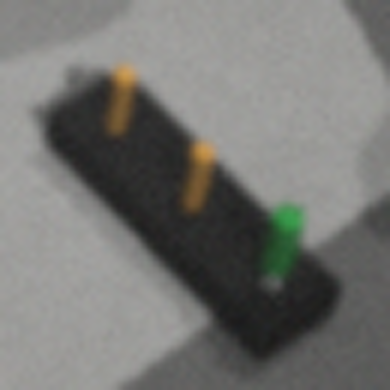

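View pics/scene_c2.png

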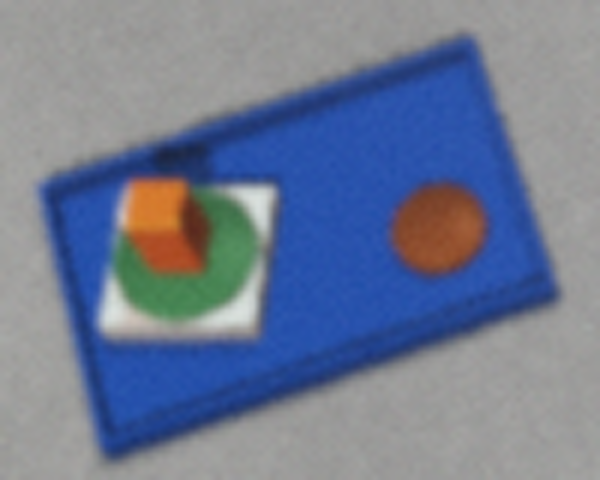

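Run:
```python
from h import *
s0,d0=load("scene0.npz"),load("side0.npz")
for a,b in [((124,75),(95,107)),((204,152),(208,91)),((288,218),(316,50))]:
    p,e=tri(ray(s0,295+a[0]/6,130+a[1]/6),ray(d0,205+b[0]/6,120+b[1]/6)); print("pintop",p.round(4),e.round(4))
p,e=tri(ray(s0,384,107),ray(d0,231,78)); print("bottlecap",p.round(3),e.round(4))
# carrier grip top centre: scene crop (75,210), side crop (220,270)
for a,b in [((158,205),(255,330)),((437,228),(312,162))]:
    p,e=tri(ray(s0,75+a[0]/6,210+a[1]/6),ray(d0,220+b[0]/6,270+b[1]/6)); print("grip/spare",p.round(4),e.round(4))
# base corners top z=.020 side
for u,v in [(188,318),(400,375),(335,578),(113,507)]: print(onplane(d0,220+u/6,270+v/6,.020).round(4))
for u,v in [(125,183),(277,186),(260,330),(98,328)]: print(onplane(s0,75+u/6,210+v/6,.020).round(4))
for u,v in [(58,68),(447,50)]: print("tray",onplane(d0,220+u/6,270+v/6,.016).round(4))
for u,v in [(40,185),(470,37),(560,297),(105,460)]: print("tray sc",onplane(s0,75+u/6,210+v/6,.016).round(4))
for n,u,v in [("jar",192,222),("glassL",317,172),("glassR",337,200)]: print(n,onplane(d0,u,v,0).round(3))
```

```text
pintop [0.5032 0.3338 0.0657] 0.0031
pintop [0.563  0.3414 0.0641] 0.0016
pintop [0.6226 0.3468 0.0779] 0.0026
bottlecap [0.566 0.511 0.185] 0.0023
grip/spare [ 0.4982 -0.3514  0.0714] 0.0002
grip/spare [ 0.5382 -0.248   0.0084] 0.0007
[ 0.4842 -0.3081  0.02  ]
[ 0.5456 -0.342   0.02  ]
[ 0.511  -0.4028  0.02  ]
[ 0.451  -0.3677  0.02  ]
[ 0.4501 -0.3638  0.02  ]
[ 0.4873 -0.3037  0.02  ]
[ 0.5502 -0.3377  0.02  ]
[ 0.5122 -0.4002  0.02  ]
tray [ 0.4569 -0.1946  0.016 ]
tray [ 0.5946 -0.2154  0.016 ]
tray sc [ 0.4286 -0.3985  0.016 ]
tray sc [ 0.4585 -0.1938  0.016 ]
tray sc [ 0.6024 -0.2142  0.016 ]
tray sc [ 0.5709 -0.4201  0.016 ]
jar [0.388 0.034 0.   ]
glassL [0.771 0.182 0.   ]
glassR [0.783 0.04  0.   ]
```

>>> play_rows --pt "0 0 0 -5.6 1" --pt "0 0 0 -5.6 1" --pt "0 0 0 -5.6 1" --pt "0 0 0 -5.6 1" --pt "0.026 0.006 -0.026 0 1" --pt "0.026 0.006 -0.026 0 1" --pt "0.026 0.006 -0.026 0 1" --pt "0.026 0.006 -0.026 0 1" --pt "0.026 0.006 -0.026 0 1" --pt "0.026 0.006 -0.026 0 1" --pt "0.026 0.006 -0.026 0 1" --pt "0.026 0.006 -0.026 0 1" --squeeze 30

```text
time: 1.15
tcp_pos: [0.457, 0.391, 0.2093]
eef_rot: [-1.571, 0.0, -0.001]
wrist_force: [0.3, 0.0, 0.1]
finger_gap: 0.0883
```

>>> play_rows --pt "0.026 0.006 -0.026 0 0.5" --pt "0.026 0.006 -0.026 0 0.5" --pt "0 0 0 0 0.5" --pt "0 0 0 0 0.5"

```text
time: 1.48
tcp_pos: [0.5096, 0.3377, 0.1971]
eef_rot: [-1.573, 0.0, -0.006]
wrist_force: [-0.1, 0.7, -1.0]
finger_gap: 0.0637
```

```bash
cat >> h.py <<'E'
def snap(n,tag):
    from plant import cams
    im=cams.get_image(n); cv2.imwrite(f"pics/{tag}.png",im["pixels"][:,:,::-1]); np.savez(f"{tag}.npz",**im); return im
def st():
    from plant import bot
    s=bot.sense(); print("t",round(s["time"],2),"tcp",s["tcp_pos"].round(4),"rpy",np.degrees(s["eef_rot"]).round(2),"F",s["wrist_force"].round(1),"gap",round(s["finger_gap"],4)); return s
E
python3 - <<'E'
from h import *
st(); snap("wrist","w1")
E
```

```text
t 1.48 tcp [0.5096 0.3377 0.1971] rpy [-9.01e+01  1.00e-02 -3.40e-01] F [-0.1  0.7 -1. ] gap 0.0637
```

View pics/w1.png

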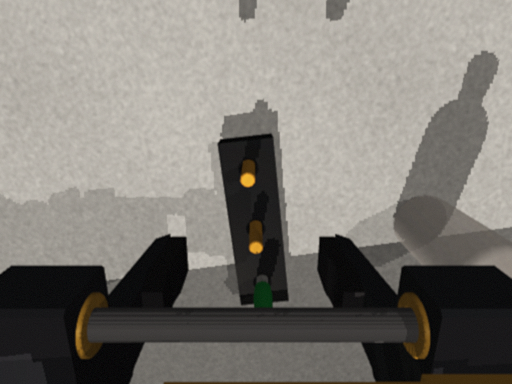

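The wrist view shows the pin tops at (248,180) and (256,246) and the green driver at (262,300), partly under the gripper bar.

```bash
cat >> h.py <<'E'
def orange(im,smin=150):
    h=hsv(im); return (h[...,0]<26)&(h[...,0]>8)&(h[...,1]>smin)&(h[...,2]>90)
E
python3 - <<'E'
from h import *
im=load("w1.npz"); h=hsv(im)
print(blobs(orange(im)))
m=(h[...,0]<26)&(h[...,0]>8)&(h[...,1]>150)&(h[...,2]>210)
for a,c,b in blobs(m,20): print(a,c,b,onplane(im,*c,.068).round(4), "radius px",np.sqrt(a/np.pi))
T=np.array(im["cam_to_world"]); print(T.round(4).tolist())
b=im["pixels"][:,:,::-1][125:310,200:310]; cv2.imwrite("pics/w1c.png",cv2.resize(b,None,fx=3,fy=3,interpolation=cv2.INTER_NEAREST))
E
```

```text
[(np.int32(190), array([247.2, 179.2]), [240, 172, 15, 16]), (np.int32(152), array([255.4, 247. ]), [249, 241, 14, 13]), (np.int32(287), array([ 79.9, 330.8]), [75, 302, 13, 56]), (np.int32(227), array([425.5, 334.1]), [420, 307, 10, 51]), (np.int32(11), array([415.7, 357. ]), [414, 356, 5, 3])]
121 [247.2 179.7] [241, 174, 13, 12] [0.5045 0.3333 0.068 ] radius px 6.206085419025319
78 [255.7 247.3] [251, 243, 11, 9] [0.564  0.3399 0.068 ] radius px 4.982787485166879
[[0.0057, 0.9529, 0.3032, 0.4318], [1.0, -0.005, -0.0031, 0.3382], [-0.0014, 0.3032, -0.9529, 0.3236], [0.0, 0.0, 0.0, 1.0]]
```

View pics/w1c.png

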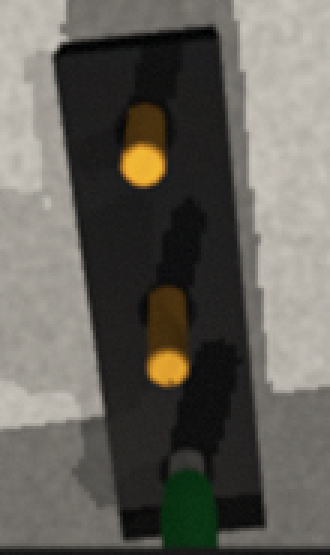

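>>> play_rows --pt "-0.005 0.03 -0.004 0 0.5" --pt "0 0.03 0 0 0.5" --pt "0 0.03 0 0 0.5" --pt "0 0.02 0 0 0.5" --pt "0 0.01 0 0 0.5" --pt "0 0 0 0 0.5" --pt "0 0 0 0 0.5"

```text
time: 2.12
tcp_pos: [0.5026, 0.3378, 0.0782]
eef_rot: [-1.57, -0.0, 0.001]
wrist_force: [-0.2, -0.3, 0.0]
finger_gap: 0.0445
```

Run:
```python
from h import *
st(); snap("wrist","w2"); snap("side","s2")
im=load("s2.npz");b=im["pixels"][:,:,::-1][60:210,130:330]; cv2.imwrite("pics/s2c.png",cv2.resize(b,None,fx=4,fy=4,interpolation=cv2.INTER_CUBIC))
```

```text
t 2.12 tcp [0.5026 0.3378 0.0782] rpy [-8.996e+01 -0.000e+00  4.000e-02] F [-0.2 -0.3  0. ] gap 0.0445
```

View pics/w2.png

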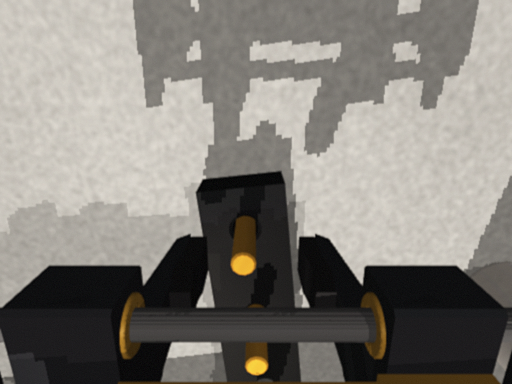

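View pics/s2c.png

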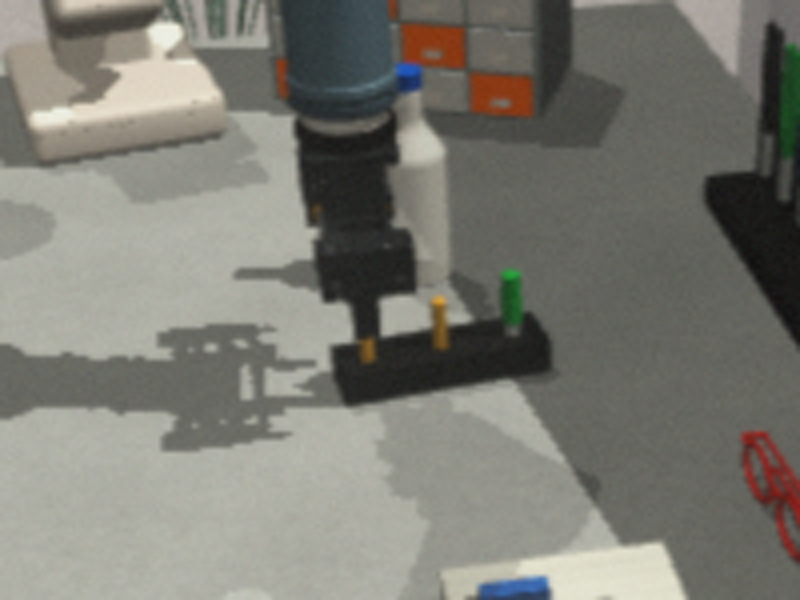

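Run:
```python
from h import *
im=load("w2.npz"); h=hsv(im)
m=(h[...,0]<26)&(h[...,0]>8)&(h[...,1]>150)&(h[...,2]>210)
for a,c,b in blobs(m,20): print(a,c,b,onplane(im,*c,.068).round(4))
for k in range(3): st()
```

```text
323 [242.8 264.7] [232, 256, 22, 19] [0.5044 0.3333 0.068 ]
248 [256.2 366.5] [246, 359, 21, 16] [0.5636 0.3397 0.068 ]
t 2.22 tcp [0.5037 0.3378 0.0794] rpy [-89.89  -0.12  -0.  ] F [-0.1 -0.4  0.4] gap 0.044
t 2.22 tcp [0.5037 0.3378 0.0794] rpy [-89.89  -0.12  -0.  ] F [-0.1 -0.4  0.4] gap 0.044
t 2.22 tcp [0.5037 0.3378 0.0794] rpy [-89.89  -0.12  -0.  ] F [-0.1 -0.4  0.4] gap 0.044
```

>>> play_rows --pt "0.001 0.012 -0.004 0 0.5" --pt "0 0.0105 0 0 0.5" --pt "0 0 0 0 0.1" --pt "0 0 0 0 0.0" --pt "0 0 0 0 0.0" --pt "0 0 0 0 0.0" --pt "0 0 0 0 0.0" --pt "0 0 0 0 0.0" --pt "0 0 0 0 0.0" --squeeze 40

```text
time: 2.97
tcp_pos: [0.5042, 0.3327, 0.0555]
eef_rot: [-1.57, -0.0, -0.001]
wrist_force: [-0.4, 0.2, 0.5]
finger_gap: 0.0104
```

Run:
```python
from h import *
st()
```

```text
t 2.97 tcp [0.5042 0.3327 0.0555] rpy [-8.998e+01 -3.000e-02 -4.000e-02] F [-0.4  0.2  0.5] gap 0.0104
```

>>> play_rows --pt "0 -0.02 0 0 0" --pt "0 -0.035 0 0 0" --pt "0 -0.03 0 0 0" --pt "0.01 0 -0.035 0 0" --pt "0.01 0 -0.035 0 0" --pt "0.01 0 -0.035 0 0" --pt "0.01 0 -0.035 0 0" --pt "0.01 0 -0.035 0 0" --pt "0.01 0 -0.035 0 0" --pt "0.01 0 -0.035 0 0" --pt "0.01 0 -0.035 0 0" --pt "0.01 0 -0.035 0 0"

```text
time: 3.97
tcp_pos: [0.5939, 0.0157, 0.1404]
eef_rot: [-1.571, -0.0, -0.001]
wrist_force: [0.1, -0.1, -0.3]
finger_gap: 0.011
```

>>> play_rows --pt "0.01 0 -0.035 0 0" --pt "0.006 0 -0.017 0 0" --pt "0 0 0 0 0" --pt "0 0 0 0 0" --pt "0 0 0 0 0"

```text
time: 4.38
tcp_pos: [0.6093, -0.033, 0.1401]
eef_rot: [-1.57, 0.001, 0.0]
wrist_force: [-0.2, -0.3, -1.1]
finger_gap: 0.0107
```

Run:
```python
from h import *
st(); im=snap("wrist","w3"); st()
```

```text
t 4.38 tcp [ 0.6093 -0.033   0.1401] rpy [-8.993e+01  3.000e-02  2.000e-02] F [-0.2 -0.3 -1.1] gap 0.0107
t 4.43 tcp [ 0.6093 -0.0325  0.1401] rpy [-8.993e+01  3.000e-02  9.000e-02] F [ 0.5  0.5 -0.4] gap 0.0108
```

View pics/w3.png

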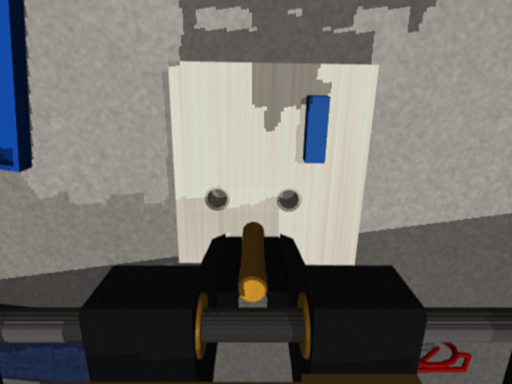

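The plate, both bores at (217,199) and (288,199) and the fence are clear. The held pin's lower end is at (253,228) and its top at (254,288). Next I'll measure the bores and where the pin sits in the grip.

Run:
```python
from h import *
im=load("w3.npz"); g=cv2.cvtColor(im["pixels"],cv2.COLOR_RGB2GRAY); h=hsv(im)
for (u,v) in [(217,199),(288,199)]:
    sub=g[v-18:v+18,u-18:u+18]; m=sub<175
    B=max(blobs(m,20),key=lambda x:x[0]); c=B[1]+[u-18,v-18]; print(B[0],c,B[2],"->",onplane(im,*c,.03).round(4))
b=im["pixels"][:,:,::-1]
cv2.imwrite("pics/w3c.png",cv2.resize(b[175:225,190:320],None,fx=6,fy=6,interpolation=cv2.INTER_NEAREST))
cv2.imwrite("pics/w3d.png",cv2.resize(b[210:310,200:310],None,fx=6,fy=6,interpolation=cv2.INTER_NEAREST))
# fence mask
m=(h[...,0]>100)&(h[...,0]<130)&(h[...,1]>120); m[:, :150]=0; m[:60]=0;m[220:]=0
B=max(blobs(m,50),key=lambda x:x[0]); print(B)
```

```text
455 [216.4 199.4] [5, 7, 25, 24] -> [ 0.6141 -0.0599  0.03  ]
446 [288.1 200.3] [6, 8, 25, 23] -> [ 0.6148 -0.0062  0.03  ]
(np.int32(1421), array([315.8, 128.5]), [304, 96, 26, 67])
```

View pics/w3c.png

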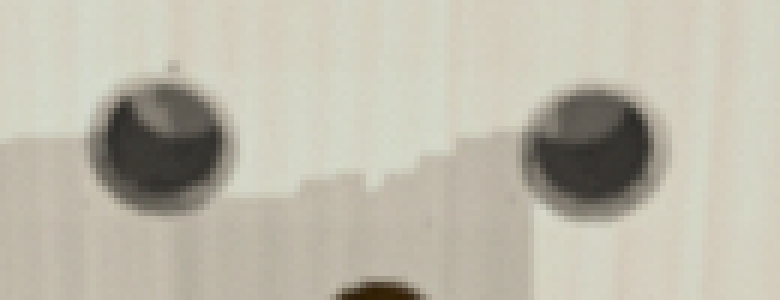

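View pics/w3d.png

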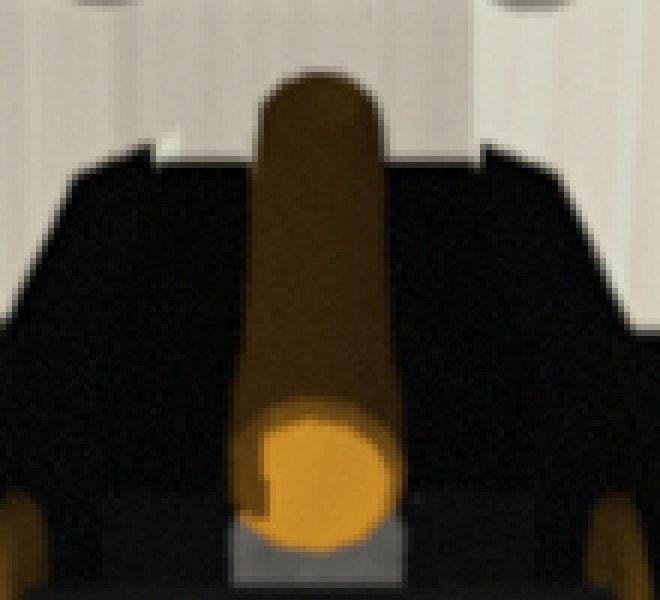

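Run:
```python
from h import *
im=load("w3.npz")
zt=.1401
for c in [(216.7,198.5),(288.7,199.8)]: print("bore",onplane(im,*c,.03).round(4))
top=onplane(im,252.5,288.7,zt+.0125); print("pin top",top.round(4))
for x in (top[0]-.003,top[0],top[0]+.003):
    e=[proj(im,[x-r,top[1],zt-.0475+dz]).round(1).tolist() for r,dz in [(.004,0),(.006,.004)]]; print(x.round(4),e)
print("bottom y at", onplane(im,253.0,227,zt-.0475+.004).round(4))
# fence & plate edge yaw from bores:
```

```text
bore [ 0.6134 -0.0596  0.03  ]
bore [ 0.6144 -0.0058  0.03  ]
pin top [ 0.6087 -0.0331  0.1526]
0.6057 [[252.3, 215.2], [252.3, 214.6]]
0.6087 [[252.3, 220.2], [252.3, 219.7]]
0.6117 [[252.3, 225.1], [252.3, 224.7]]
bottom y at [ 0.607  -0.0327  0.0966]
```

>>> play_rows --pt "0.004 0 -0.027 0 0" --pt "0 0.02 0 0 0" --pt "0 0.02 0 0 0" --pt "0 0.013 0 0 0" --pt "0 0 0 0 0" --pt "0 0 0 0 0"

```text
time: 4.93
tcp_pos: [0.6132, -0.06, 0.0868]
eef_rot: [-1.57, 0.002, 0.001]
wrist_force: [-0.1, 0.9, -0.7]
finger_gap: 0.0106
```

Run:
```python
from h import *
st(); im=snap("wrist","w4"); st(); b=im["pixels"][:,:,::-1]
cv2.imwrite("pics/w4c.png",cv2.resize(b[170:320,170:370],None,fx=4,fy=4,interpolation=cv2.INTER_NEAREST))
```

```text
t 4.93 tcp [ 0.6132 -0.06    0.0868] rpy [-8.996e+01  9.000e-02  6.000e-02] F [-0.1  0.9 -0.7] gap 0.0106
t 4.98 tcp [ 0.6139 -0.0604  0.0877] rpy [-8.998e+01 -2.000e-02  4.000e-02] F [-0.1 -0.  -0.8] gap 0.0107
```

View pics/w4c.png

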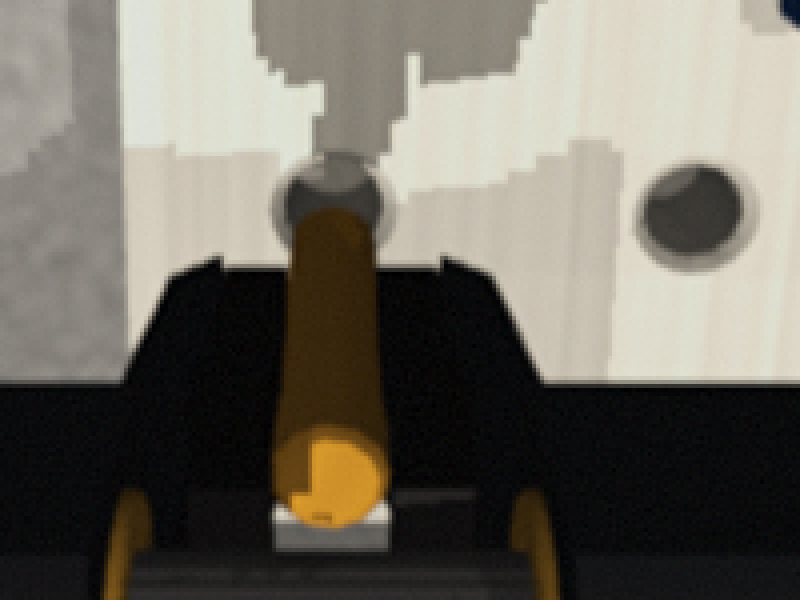

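Run:
```python
from h import *
im=load("w4.npz")
b=onplane(im,335/4+170-.5,221,.03); print("bore",b.round(4))
b2=onplane(im,697/4+170-.5,217.5/4+170-.5,.03); print("bore2",b2.round(4))
for z in (.0385,.040):
  for v in (220.5,221.5,222.5):
    p=onplane(im,333/4+170-.5,v,z); print(z,v,"pin ctr (edge+4)",p.round(4)+[.004,0,0])
```

```text
bore [ 0.6128 -0.0596  0.03  ]
bore2 [ 0.6146 -0.0058  0.03  ]
0.0385 220.5 pin ctr (edge+4) [ 0.6129 -0.0599  0.0385]
0.0385 221.5 pin ctr (edge+4) [ 0.6136 -0.0599  0.0385]
0.0385 222.5 pin ctr (edge+4) [ 0.6142 -0.0599  0.0385]
0.04 220.5 pin ctr (edge+4) [ 0.6123 -0.0599  0.04  ]
0.04 221.5 pin ctr (edge+4) [ 0.6129 -0.0599  0.04  ]
0.04 222.5 pin ctr (edge+4) [ 0.6135 -0.0599  0.04  ]
```

Aligned within half a millimetre. Now down from 0.087 to about 0.053.

>>> play_rows --pt "0 0.01 0 0 0" --pt "0 0.008 0 0 0" --pt "0 0.006 0 0 0" --pt "0 0.005 0 0 0" --pt "0 0.003 0 0 0" --pt "0 0 0 0 0" --pt "0 0 0 0 0"

```text
time: 5.57
tcp_pos: [0.6135, -0.0615, 0.055]
eef_rot: [-1.571, 0.0, -0.001]
wrist_force: [-0.3, 0.9, -1.1]
finger_gap: 0.0105
```

>>> play_rows --pt "0 0.001 0 0 0" --pt "0 0.001 0 0 0" --pt "0 0 0 0 0" --pt "0 0 0 0 0"

```text
time: 5.9
tcp_pos: [0.6137, -0.0614, 0.0533]
eef_rot: [-1.571, -0.0, -0.001]
wrist_force: [-0.3, 1.2, -0.2]
finger_gap: 0.0107
```

>>> play_rows --pt "0 0.001 0 0 0" --pt "0 0 0 0 0" --pt "0 0 0 0 0"

```text
time: 6.15
tcp_pos: [0.6139, -0.0614, 0.0525]
eef_rot: [-1.571, -0.0, -0.001]
wrist_force: [0.3, 0.8, 2.1]
finger_gap: 0.0106
```

>>> play_rows --pt "0 0.0005 0 0 0" --pt "0 0 0 0 0.35" --pt "0 0 0 0 0.35" --pt "0 0 0 0 0.35" --pt "0 0 0 0 0.35" --pt "0 -0.025 0 0 0.35" --pt "0 -0.035 0 0 0.35" --pt "0 -0.03 0 0 0.35" --pt "0 0 0 0 0.5" --pt "0 0 0 0 0.5"

```text
time: 6.98
tcp_pos: [0.615, -0.0618, 0.1435]
eef_rot: [-1.571, -0.004, -0.001]
wrist_force: [-0.1, 0.2, -0.7]
finger_gap: 0.0421
```

Run:
```python
from h import *
st(); im=snap("wrist","w5")
```

```text
t 6.98 tcp [ 0.615  -0.0618  0.1435] rpy [-9.002e+01 -2.200e-01 -6.000e-02] F [-0.1  0.2 -0.7] gap 0.0421
```

View pics/w5.png

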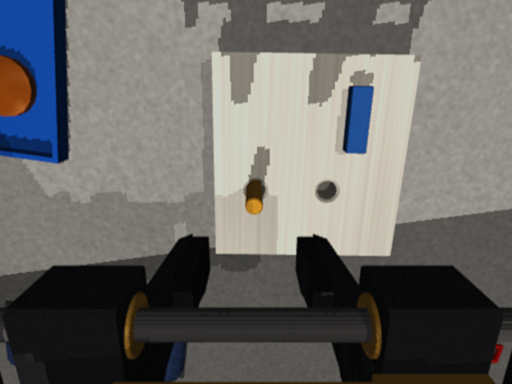

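Pin 1 now stands in the left bore with its top at (254,206). Going for the second pin.

>>> play_rows --pt "-0.005 0 0.036 0 0.5" --pt "-0.005 0 0.036 0 0.5" --pt "-0.005 0 0.036 0 0.5" --pt "-0.005 0 0.036 0 0.5" --pt "-0.005 0 0.036 0 0.5" --pt "-0.005 0 0.036 0 0.5" --pt "-0.005 0 0.036 0 0.5" --pt "-0.005 0 0.036 0 0.5" --pt "-0.005 0 0.036 0 0.5" --pt "-0.005 0 0.036 0 0.5" --pt "-0.001 0.01 0.036 0 0.5" --pt "0 0.02 0.006 0 0.5"

```text
time: 8.03
tcp_pos: [0.5608, 0.3499, 0.1119]
eef_rot: [-1.564, -0.001, 0.007]
wrist_force: [-0.4, 0.3, 0.6]
finger_gap: 0.0439
```

>>> play_rows --pt "0 0.02 0 0 0.5" --pt "0 0 0 0 0.5" --pt "0 0 0 0 0.5"

```text
time: 8.28
tcp_pos: [0.5616, 0.339, 0.0894]
eef_rot: [-1.574, 0.004, -0.001]
wrist_force: [0.4, -0.2, 0.1]
finger_gap: 0.044
```

Run:
```python
from h import *
im=load("w5.npz"); m=orange(im); h=hsv(im)
for z in (.065,.060,.070): print("pin1 top in bore?",onplane(im,254,206,z).round(4))
s=st(); im=snap("wrist","w6");h=hsv(im)
m=(h[...,0]<26)&(h[...,0]>8)&(h[...,1]>150)&(h[...,2]>210)
for a,c,b in blobs(m,20): print(a,c,b,onplane(im,*c,.068).round(4))
```

```text
pin1 top in bore? [ 0.6136 -0.0609  0.065 ]
pin1 top in bore? [ 0.6155 -0.0608  0.06  ]
pin1 top in bore? [ 0.6117 -0.0609  0.07  ]
t 8.28 tcp [0.5616 0.339  0.0894] rpy [-9.019e+01  2.300e-01 -6.000e-02] F [ 0.4 -0.2  0.1] gap 0.044
313 [253.8 254.4] [243, 245, 22, 19] [0.564  0.3396 0.068 ]
20 [121.4 332.5] [120, 328, 3, 10] [0.6108 0.2686 0.068 ]
```

View pics/w6.png

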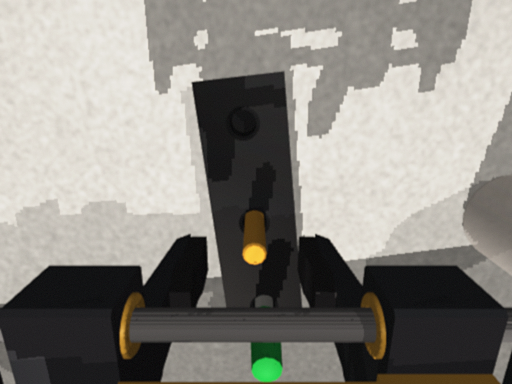

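The second pin's top is at (254,254) and centred between the fingers; the first hole is empty. Grasping it.

>>> play_rows --pt "0.002 0.015 0.001 0 0.5" --pt "0 0.018 0 0 0.5" --pt "0 0 0 0 0.3" --pt "0 0 0 0 0" --pt "0 0 0 0 0" --pt "0 0 0 0 0" --pt "0 0 0 0 0" --pt "0 0 0 0 0" --pt "0 0 0 0 0"

```text
time: 9.08
tcp_pos: [0.5656, 0.3418, 0.0597]
eef_rot: [-1.57, -0.001, -0.001]
wrist_force: [-1.2, -0.7, 3.8]
finger_gap: 0.0105
```

Run:
```python
from h import *
st()
```

```text
t 9.08 tcp [0.5656 0.3418 0.0597] rpy [-8.996e+01 -8.000e-02 -5.000e-02] F [-1.2 -0.7  3.8] gap 0.0105
```

>>> play_rows --pt "0 -0.02 0 0 0" --pt "0 -0.035 0 0 0" --pt "0 -0.02 0 0 0" --pt "0.005 0 -0.035 0 0" --pt "0.005 0 -0.035 0 0" --pt "0.005 0 -0.035 0 0" --pt "0.005 0 -0.035 0 0" --pt "0.005 0 -0.035 0 0" --pt "0.005 0 -0.035 0 0" --pt "0.005 0 -0.035 0 0" --pt "0.005 0 -0.035 0 0" --pt "0.005 0 -0.035 0 0"

```text
time: 10.08
tcp_pos: [0.6097, 0.0248, 0.1339]
eef_rot: [-1.571, -0.0, -0.001]
wrist_force: [0.1, 0.3, 0.1]
finger_gap: 0.0106
```

>>> play_rows --pt "0.004 0.005 -0.0325 0 0" --pt "0 0.02 0 0 0" --pt "0 0.018 0 0 0" --pt "0 0 0 0 0" --pt "0 0 0 0 0"

```text
time: 10.5
tcp_pos: [0.6129, -0.0057, 0.0902]
eef_rot: [-1.571, 0.002, -0.0]
wrist_force: [-0.3, 0.0, -0.1]
finger_gap: 0.0108
```

Run:
```python
from h import *
st(); im=snap("wrist","w7"); st(); b=im["pixels"][:,:,::-1]
cv2.imwrite("pics/w7c.png",cv2.resize(b[170:320,150:350],None,fx=4,fy=4,interpolation=cv2.INTER_NEAREST))
```

```text
t 10.5 tcp [ 0.6129 -0.0057  0.0902] rpy [-8.999e+01  1.200e-01 -2.000e-02] F [-0.3  0.  -0.1] gap 0.0108
t 10.55 tcp [ 0.6138 -0.0055  0.0911] rpy [-89.99   0.    -0.  ] F [ 0.  -1.2 -0.2] gap 0.0112
```

View pics/w7c.png

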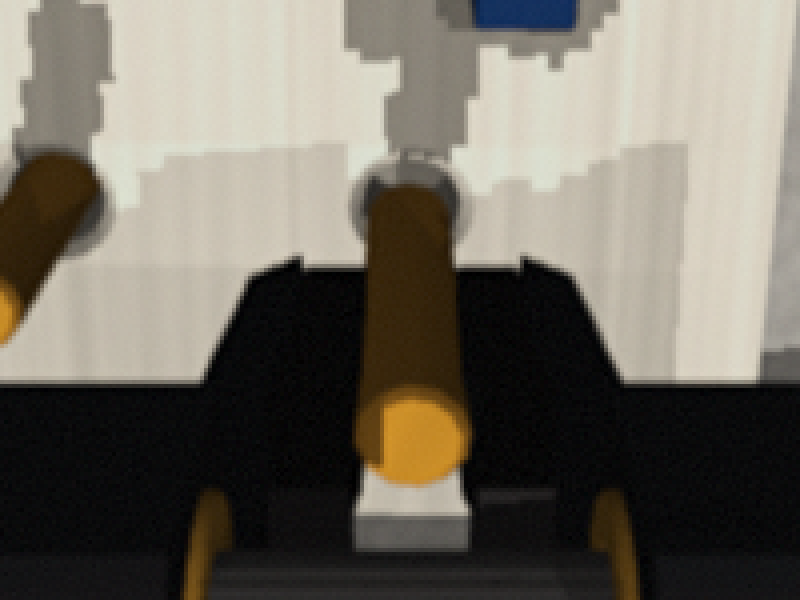

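Run:
```python
from h import *
im=load("w7.npz")
print("bore2",onplane(im,410/4+149.5,206/4+169.5,.03).round(4))
for z in (.0385,.0395,.041):
    print(z,onplane(im,409/4+149.5,215.75,z).round(4)+[.004,0,0])
# axis from top: top z = tcp+.0083
print("top", onplane(im,413/4+149.5,433/4+169.5,.0908+.0083).round(4))
```

```text
bore2 [ 0.614 -0.006  0.03 ]
0.0385 [ 0.6112 -0.0061  0.0385]
0.0395 [ 0.6107 -0.0061  0.0395]
0.041 [ 0.6101 -0.0061  0.041 ]
top [ 0.6096 -0.0057  0.0991]
```

The pin sits about 3 mm towards the robot in the grip, so I'll correct x by +3 mm and then go down.

>>> play_rows --pt "0.003 0 0 0 0" --pt "0 0.01 0 0 0" --pt "0 0.008 0 0 0" --pt "0 0.006 0 0 0" --pt "0 0.005 0 0 0" --pt "0 0.003 0 0 0" --pt "0 0 0 0 0" --pt "0 0 0 0 0"

```text
time: 11.22
tcp_pos: [0.6166, -0.0061, 0.0585]
eef_rot: [-1.571, 0.0, -0.001]
wrist_force: [0.3, 0.6, -0.8]
finger_gap: 0.0106
```

>>> play_rows --pt "0 0.001 0 0 0" --pt "0 0 0 0 0" --pt "0 0 0 0 0"

```text
time: 11.47
tcp_pos: [0.6169, -0.006, 0.058]
eef_rot: [-1.571, -0.0, -0.001]
wrist_force: [-0.3, 0.8, -0.5]
finger_gap: 0.0106
```

>>> play_rows --pt "0 0.001 0 0 0" --pt "0 0.0005 0 0 0" --pt "0 0 0 0 0" --pt "0 0 0 0 0"

```text
time: 11.8
tcp_pos: [0.617, -0.006, 0.0566]
eef_rot: [-1.571, -0.001, -0.001]
wrist_force: [-0.3, -0.9, 4.7]
finger_gap: 0.0106
```

>>> play_rows --pt "0 0 0 0 0.35" --pt "0 0 0 0 0.35" --pt "0 0 0 0 0.35" --pt "0 0 0 0 0.35" --pt "0 -0.025 0 0 0.35" --pt "0 -0.035 0 0 0.35" --pt "0 -0.03 0 0 0.5" --pt "0 0 -0.015 0 0.5" --pt "0 0 0 0 0.5" --pt "0 0 0 0 0.5"

```text
time: 12.63
tcp_pos: [0.6161, -0.0222, 0.1456]
eef_rot: [-1.571, 0.001, -0.003]
wrist_force: [-0.2, 0.2, -0.4]
finger_gap: 0.0441
```

Run:
```python
from h import *
st(); im=snap("wrist","w8"); im=snap("side","s8");b=im["pixels"][:,:,::-1]; cv2.imwrite("pics/s8c.png",cv2.resize(b[130:260,210:340],None,fx=4,fy=4,interpolation=cv2.INTER_CUBIC))
```

```text
t 12.63 tcp [ 0.6161 -0.0222  0.1456] rpy [-9.003e+01  5.000e-02 -1.600e-01] F [-0.2  0.2 -0.4] gap 0.0441
```

View pics/w8.png

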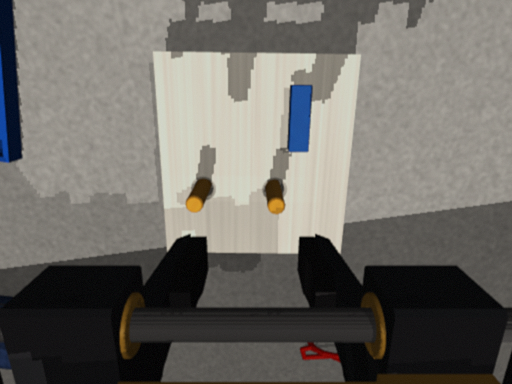

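View pics/s8c.png

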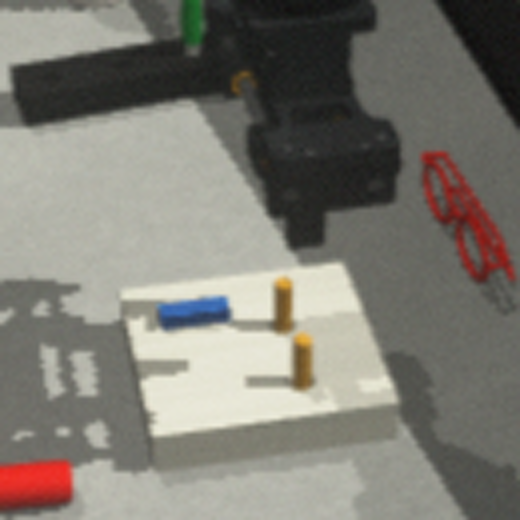

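Both pins stand seated, tops at (195,203) and (276,204); the side view confirms they are upright. Now I'll refine the fixture yaw from the plate edges and fence and check the joints before the carrier.

Run:
```python
from h import *
from plant import bot
print(bot.sense()["joint_pos"].round(2))
def edges(tag,rows,cols,zz=.03):
    im=load(tag+".npz"); g=cv2.GaussianBlur(cv2.cvtColor(im["pixels"],cv2.COLOR_RGB2GRAY),(3,3),0).astype(float)
    return im,g
def fitline(P):
    P=np.array(P)[:,:2]; 
    for _ in range(4):
        c=P.mean(0); d=np.linalg.svd(P-c)[2][0]; r=(P-c)@np.array([-d[1],d[0]]); k=np.abs(r)<max(2*np.std(r),.0003); P=P[k]
    return c,d,np.std(r),len(P)
for tag,vr,ul,ur in [("w8",(62,180),(145,185),(330,375)),("w3",(75,180),(160,192),(350,385)),("w5",(62,180),(200,225),(385,430))]:
    im,g=edges(tag,0,0); 
    gx=cv2.Sobel(g,cv2.CV_64F,1,0); 
    for nm,(a,b),sg in [("left",ul,1),("right",ur,-1)]:
        P=[]
        for v in range(*vr):
            r=sg*gx[v,a:b]; i=r.argmax()
            if r[i]>60 and 0<i<len(r)-1:
                o=(r[i-1]-r[i+1])/(2*(r[i-1]-2*r[i]+r[i+1])); P.append(onplane(im,a+i+o,v,.03))
        c,d,s,n=fitline(P); 
        if d[0]<0:d=-d
        print(tag,nm,c.round(4),"yaw",np.degrees(np.arctan2(d[1],d[0])).round(2),"std mm",(s*1e3).round(2),n)
    # fence top mask
    h=hsv(im); m=((h[...,0]>100)&(h[...,0]<130)&(h[...,1]>100)).astype(np.uint8); m[:,:230]=0;m[:70]=0;m[200:]=0;m[:,400:]=0
    cn=max(cv2.findContours(m,0,1)[0],key=cv2.contourArea); R=cv2.minAreaRect(cn); print("fence",R)
```

```text
[-0.03  0.62 -0.02  1.71  0.01  0.82  1.52]
w8 left [ 0.5639 -0.0899] yaw -0.91 std mm 0.04 118
w8 right [0.5642 0.0501] yaw -0.89 std mm 0.04 118
fence ((299.5237121582031, 117.97834014892578), (20.932931900024414, 66.84007263183594), 2.6025619506835938)
w3 left [ 0.5611 -0.0899] yaw -0.92 std mm 0.03 105
w3 right [0.561  0.0501] yaw -0.86 std mm 0.04 105
fence ((316.1225891113281, 128.9771270751953), (22.08069610595703, 67.1495132446289), 3.468229293823242)
w5 left [ 0.5631 -0.09  ] yaw -0.9 std mm 0.05 118
w5 right [0.5632 0.05  ] yaw -0.94 std mm 0.04 118
fence ((357.802001953125, 118.98019409179688), (23.48287582397461, 67.86153411865234), 5.710593223571777)
```

>>> play_rows --pt "-0.013 -0.006 -0.036 0 0.6" --pt "-0.013 -0.006 -0.036 0 0.6" --pt "-0.013 -0.006 -0.036 0 0.6" --pt "-0.013 -0.006 -0.036 0 0.6" --pt "-0.013 -0.006 -0.036 0 0.6" --pt "-0.013 -0.006 -0.036 0 0.6" --pt "-0.013 -0.006 -0.036 0 0.6" --pt "-0.013 -0.006 -0.036 0 0.6" --pt "-0.014 -0.006 -0.036 0 0.6" --pt "0 0 0 7 0.6" --pt "0 0 0 7 0.6" --pt "0 0 0 7 0.6"

```text
time: 13.73
tcp_pos: [0.4977, -0.3449, 0.1988]
eef_rot: [-1.57, 0.002, -0.375]
wrist_force: [-0.1, 0.7, 0.2]
finger_gap: 0.0527
```

>>> play_rows --pt "0 0 0 7 0.6" --pt "0 0 0 0 0.6" --pt "0 0 0 0 0.6" --pt "0 0 0 0 0.6"

```text
time: 14.07
tcp_pos: [0.4984, -0.3443, 0.1995]
eef_rot: [-1.571, 0.001, -0.485]
wrist_force: [0.4, 1.1, 1.7]
finger_gap: 0.0527
```

Run:
```python
from h import *
st(); im=snap("wrist","w9")
```

```text
t 14.07 tcp [ 0.4984 -0.3443  0.1995] rpy [-9.00e+01  8.00e-02 -2.78e+01] F [0.4 1.1 1.7] gap 0.0527
```

View pics/w9.png

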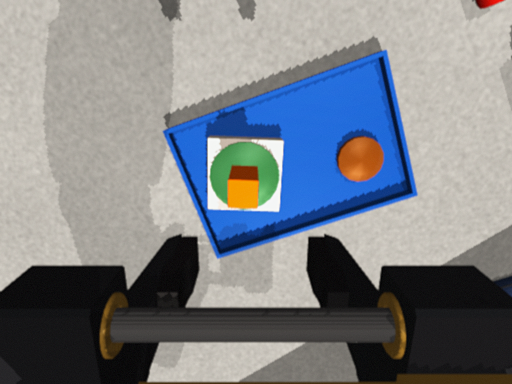

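The carrier is nearly square to the tool, with the grip top at about (243,193).

Run:
```python
from h import *
im=load("w9.npz"); h=hsv(im)
m=((h[...,0]<26)&(h[...,0]>8)&(h[...,1]>150)&(h[...,2]>200)).astype(np.uint8); m[:,300:]=0; m[230:]=0
print(blobs(m))
cn=max(cv2.findContours(m,0,1)[0],key=cv2.contourArea)
r=cv2.minAreaRect(cn); print(r)
P=np.array([onplane(im,u,v,.076) for u,v in cv2.boxPoints(r)]); print(P.round(4).tolist(), P.mean(0).round(4))
for i in range(4):
    d=P[(i+1)%4]-P[i]; print(np.degrees(np.arctan2(d[1],d[0])).round(1), np.linalg.norm(d).round(4))
# base square: white
g=((h[...,1]<60)&(h[...,2]>190)).astype(np.uint8); g[:,:195]=0;g[:,300:]=0;g[:125]=0;g[225:]=0
c=max(cv2.findContours(g,0,1)[0],key=cv2.contourArea); r=cv2.minAreaRect(cv2.convexHull(c)); 
P=np.array([onplane(im,u,v,.020) for u,v in cv2.boxPoints(r)]); print(P.mean(0).round(4))
for i in range(4):
    d=P[(i+1)%4]-P[i]; print(np.degrees(np.arctan2(d[1],d[0])).round(1), np.linalg.norm(d).round(4))
```

```text
[(np.int32(848), array([242.5, 193.2]), [228, 179, 31, 30])]
((242.44796752929688, 193.5927734375), (30.15630531311035, 28.729352951049805), 2.726310968399048)
[[0.5031, -0.3694, 0.076], [0.4828, -0.357, 0.076], [0.4947, -0.3368, 0.076], [0.5153, -0.3488, 0.076]] [ 0.499 -0.353  0.076]
148.3 0.0238
59.4 0.0234
-30.1 0.0238
-120.7 0.024
[ 0.4993 -0.3528  0.02  ]
148.1 0.0697
60.3 0.0687
-28.1 0.0699
-119.8 0.0734
```

>>> play_rows --pt "0 0 0 2.3 0.6" --pt "0.005 0.03 -0.007 0 0.6" --pt "0 0.035 0 0 0.6" --pt "0 0.035 0 0 0.6" --pt "0 0.025 0 0 0.6" --pt "0 0.015 0 0 0.6" --pt "0 0 0 0 0.6" --pt "0 0 0 0 0.6"

```text
time: 14.78
tcp_pos: [0.4988, -0.3533, 0.0597]
eef_rot: [-1.571, 0.001, -0.528]
wrist_force: [0.6, -0.1, 0.3]
finger_gap: 0.0528
```

Run:
```python
from h import *
st(); im=snap("wrist","w10"); st(); h=hsv(im)
m=((h[...,0]<26)&(h[...,0]>8)&(h[...,1]>150)&(h[...,2]>200)).astype(np.uint8); m[:,300:]=0
for a,c,b in blobs(m,100): print(a,c,b,onplane(im,*c,.076).round(4))
```

```text
t 14.78 tcp [ 0.4988 -0.3533  0.0597] rpy [-89.99   0.09 -30.28] F [ 0.6 -0.1  0.3] gap 0.0528
t 14.83 tcp [ 0.4997 -0.3539  0.0609] rpy [-8.999e+01 -5.000e-02 -3.030e+01] F [-0.8 -0.   0.5] gap 0.0526
2377 [252.1 287.8] [221, 268, 63, 40] [ 0.4958 -0.3512  0.076 ]
```

View pics/w10.png

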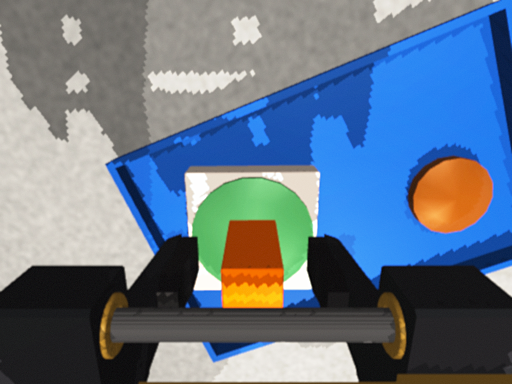

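>>> play_rows --pt "0 0.008 0 0 0.6" --pt "0 0 0 0 0.4" --pt "0 0 0 0 0.2" --pt "0 0 0 0 0" --pt "0 0 0 0 0" --pt "0 0 0 0 0" --pt "0 0 0 0 0" --pt "0 0 0 0 0" --squeeze 60

```text
time: 15.5
tcp_pos: [0.4994, -0.3537, 0.0527]
eef_rot: [-1.571, -0.001, -0.53]
wrist_force: [-0.9, 1.4, 3.3]
finger_gap: 0.0238
```

Run:
```python
from h import *
s=st(); print(s["wrist_torque"].round(2))
```

```text
t 15.5 tcp [ 0.4994 -0.3537  0.0527] rpy [-9.000e+01 -3.000e-02 -3.035e+01] F [-0.9  1.4  3.3] gap 0.0238
[ 0.02  0.11 -0.  ]
```

>>> play_rows --pt "0 -0.02 0 0 0" --pt "0 -0.04 0 0 0" --pt "0 -0.04 0 0 0" --pt "0 0 0 -5.88 0" --pt "0 0 0 -5.88 0" --pt "0 0 0 -5.88 0" --pt "0 0 0 -5.88 0" --pt "0 0 0 -5.88 0" --pt "0.0065 0 0.035 0 0" --pt "0.0065 0 0.035 0 0" --pt "0.0065 0 0.035 0 0" --pt "0.0065 0 0.035 0 0"

```text
time: 16.5
tcp_pos: [0.5272, -0.2126, 0.152]
eef_rot: [-1.571, 0.0, -0.017]
wrist_force: [-0.3, 0.3, -0.8]
finger_gap: 0.0236
```

>>> play_rows --pt "0.0065 0 0.035 0 0" --pt "0.0065 0 0.035 0 0" --pt "0.0065 0 0.035 0 0" --pt "0.0065 0 0.035 0 0" --pt "0.0065 0 0.035 0 0" --pt "0 0.02 0 0 0" --pt "0 0.02 0 0 0" --pt "0 0 0 0 0" --pt "0 0 0 0 0"

```text
time: 17.25
tcp_pos: [0.5618, -0.0398, 0.1114]
eef_rot: [-1.571, 0.003, -0.017]
wrist_force: [-0.7, -0.3, -1.4]
finger_gap: 0.0234
```

Run:
```python
from h import *
s=st(); print(s["wrist_torque"].round(2)); snap("wrist","w11"); st(); im=snap("side","s11");b=im["pixels"][:,:,::-1]; cv2.imwrite("pics/s11c.png",cv2.resize(b[130:260,200:340],None,fx=5,fy=4,interpolation=cv2.INTER_CUBIC))
```

```text
t 17.25 tcp [ 0.5618 -0.0398  0.1114] rpy [-90.02   0.16  -0.96] F [-0.7 -0.3 -1.4] gap 0.0234
[ 0.08  0.03 -0.02]
t 17.3 tcp [ 0.5628 -0.0401  0.1124] rpy [-9.002e+01  3.000e-02 -1.000e+00] F [ 0.2  0.2 -0.8] gap 0.0236
```

View pics/w11.png

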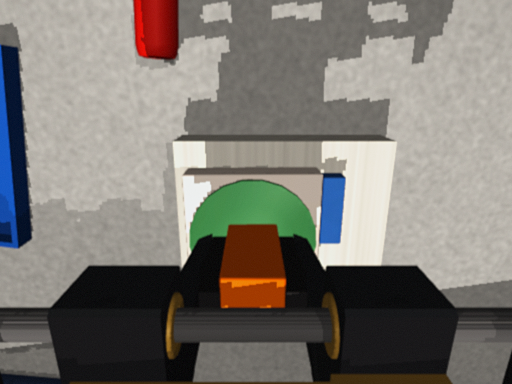

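View pics/s11c.png

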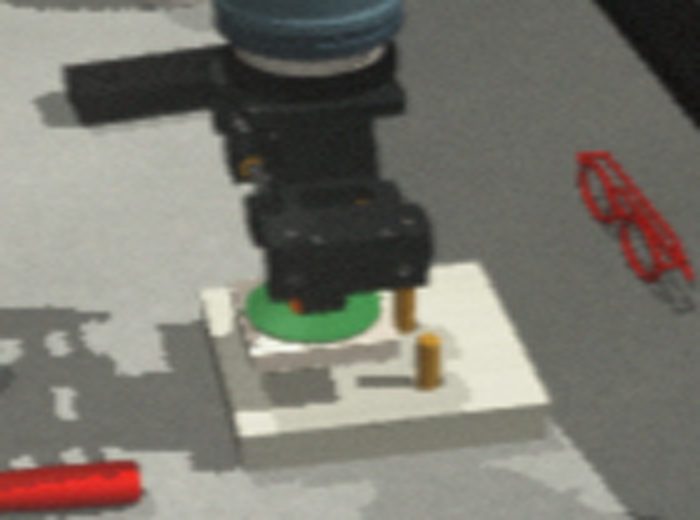

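Run:
```python
from h import *
im=load("w11.npz"); b=im["pixels"][:,:,::-1]
cv2.imwrite("pics/w11c.png",cv2.resize(b[125:260,165:365],None,fx=4,fy=4,interpolation=cv2.INTER_NEAREST))
```

```text
(no output)
```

View pics/w11c.png

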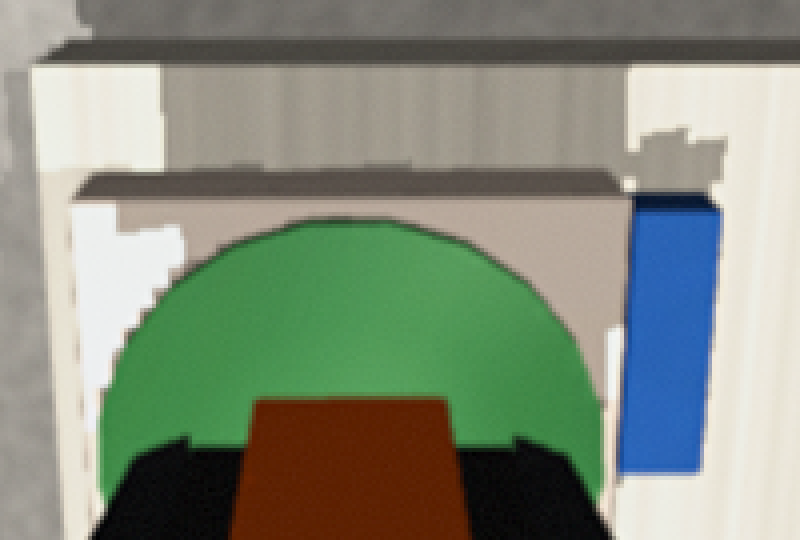

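Run:
```python
from h import *
im=load("w11.npz"); g=cv2.GaussianBlur(cv2.cvtColor(im["pixels"],cv2.COLOR_RGB2GRAY),(3,3),0).astype(float)
gy=cv2.Sobel(g,cv2.CV_64F,0,1)
def line(us,v0,v1,z,lbl):
    P=[]
    for u in us:
        r=gy[v0:v1,u]; i=r.argmax()
        if 0<i<len(r)-1 and r[i]>60:
            o=(r[i-1]-r[i+1])/(2*(r[i-1]-2*r[i]+r[i+1])); P.append(onplane(im,u,v0+i+o,z)[:2])
    P=np.array(P)
    k=np.polyfit(P[:,1],P[:,0],1); r=P[:,0]-np.polyval(k,P[:,1]); P=P[abs(r)<.0006]; k=np.polyfit(P[:,1],P[:,0],1)
    print(lbl,len(P),"yaw",-np.degrees(np.arctan(k[0])).round(2),"x at y=-.04",np.polyval(k,-.04).round(4), "sd",np.std(P[:,0]-np.polyval(k,P[:,1])).round(5))
line(range(176,204),136,146,.03,"plate back edge")
line(list(range(176,204))+list(range(330,385)),136,146,.03,"plate back edge2")
line(range(190,316),168,180,.0795,"base back top edge")
for u in (182.0,322.0): print(onplane(im,u,174.5,.0795).round(4))
```

```text
plate back edge 28 yaw -0.73 x at y=-.04 0.5175 sd 4e-05
plate back edge2 83 yaw -0.94 x at y=-.04 0.5177 sd 3e-05
base back top edge 126 yaw -0.68 x at y=-.04 0.5262 sd 3e-05
[ 0.5258 -0.0738  0.0795]
[ 0.5269 -0.0052  0.0795]
```

Carrier yaw reads −0.7° against −0.92° for the fixture, so I'll turn +0.2°, and the carrier is about 12 mm in x and 7 mm in y short of its seat. Lowering onto the plate.

>>> play_rows --pt "0 0.012 0 0.2 0" --pt "0 0.01 0 0 0" --pt "0 0.007 0 0 0" --pt "0 0.003 0 0 0" --pt "0 0 0 0 0" --pt "0 0 0 0 0"

```text
time: 17.85
tcp_pos: [0.5629, -0.0396, 0.08]
eef_rot: [-1.571, 0.0, -0.02]
wrist_force: [-0.2, 0.6, -1.1]
finger_gap: 0.0235
```

>>> play_rows --pt "0 0.001 0 0 0" --pt "0 0 0 0 0" --pt "0 0 0 0 0"

```text
time: 18.1
tcp_pos: [0.563, -0.0395, 0.0794]
eef_rot: [-1.571, -0.0, -0.02]
wrist_force: [-0.2, -0.1, -1.2]
finger_gap: 0.0239
```

>>> play_rows --pt "0 0.0005 0 0 0" --pt "0 0.0005 0 0 0" --pt "0 0 0 0 0" --pt "0 0 0 0 0"

```text
time: 18.43
tcp_pos: [0.5631, -0.0395, 0.0786]
eef_rot: [-1.571, -0.0, -0.02]
wrist_force: [-2.0, 0.5, 3.9]
finger_gap: 0.0234
```

>>> play_rows --pt "0 0 0.002 0 0" --pt "0 0 0.002 0 0" --pt "0 0 0.0015 0 0" --pt "0 0 0 0 0" --pt "0 0 0 0 0"

```text
time: 18.85
tcp_pos: [0.5636, -0.0341, 0.0786]
eef_rot: [-1.571, -0.001, -0.02]
wrist_force: [0.4, -2.2, 5.4]
finger_gap: 0.0235
```

>>> play_rows --pt "0 0 0.001 0 0" --pt "0 0 0 0 0" --pt "0 0 0 0 0"

```text
time: 19.1
tcp_pos: [0.5637, -0.0333, 0.0786]
eef_rot: [-1.571, -0.001, -0.02]
wrist_force: [0.2, -3.9, 4.4]
finger_gap: 0.0235
```

Run:
```python
from h import *
s=st(); print(s["wrist_torque"].round(2))
```

```text
t 19.1 tcp [ 0.5637 -0.0333  0.0786] rpy [-9.003e+01 -7.000e-02 -1.150e+00] F [ 0.2 -3.9  4.4] gap 0.0235
[-0.55  0.03  0.03]
```

>>> play_rows --pt "0.002 0 0 0 0" --pt "0.002 0 0 0 0" --pt "0.002 0 0 0 0" --pt "0.002 0 0 0 0" --pt "0 0 0 0 0" --pt "0 0 0 0 0"

```text
time: 19.6
tcp_pos: [0.5688, -0.0329, 0.0787]
eef_rot: [-1.571, 0.005, -0.02]
wrist_force: [-9.9, -1.4, 17.0]
finger_gap: 0.0233
```

>>> play_rows --pt "0.001 0 0 0 0" --pt "0.001 0 0 0 0" --pt "0 0 0 0 0" --pt "0 0 0 0 0"

```text
time: 19.93
tcp_pos: [0.5691, -0.0329, 0.0788]
eef_rot: [-1.571, 0.008, -0.02]
wrist_force: [-16.0, -0.6, 24.1]
finger_gap: 0.0235
```

Run:
```python
from h import *
s=st(); print(s["wrist_torque"].round(2))
```

```text
t 19.93 tcp [ 0.5691 -0.0329  0.0788] rpy [-90.     0.48  -1.14] F [-16.   -0.6  24.1] gap 0.0235
[-0.19  3.   -0.07]
```

The resistance came 5 mm early, with a rising upward force. Looking before pushing more.

Run:
```python
from h import *
for n in ["side","scene","wrist"]:
    im=snap(n,n+"12");b=im["pixels"][:,:,::-1]
    x,y,w,h={"side":(225,160,100,90),"scene":(185,185,95,80),"wrist":(150,120,256,192)}[n]
    cv2.imwrite(f"pics/{n}12c.png",cv2.resize(b[y:y+h,x:x+w],None,fx=3 if n=="wrist" else 6,fy=3 if n=="wrist" else 6,interpolation=cv2.INTER_CUBIC))
```

```text
(no output)
```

View pics/side12c.png

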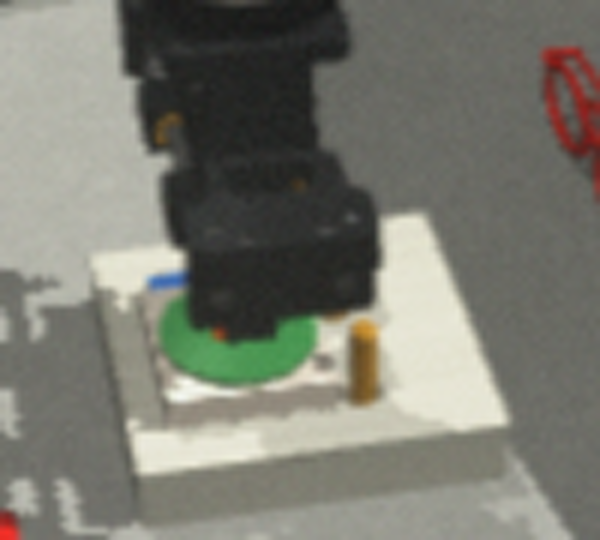

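View pics/scene12c.png

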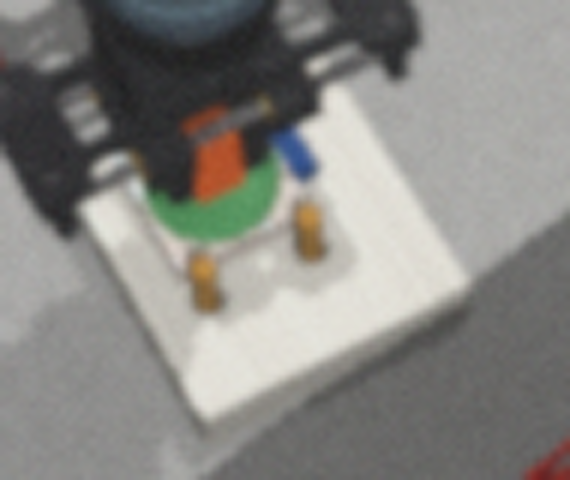

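View pics/wrist12c.png

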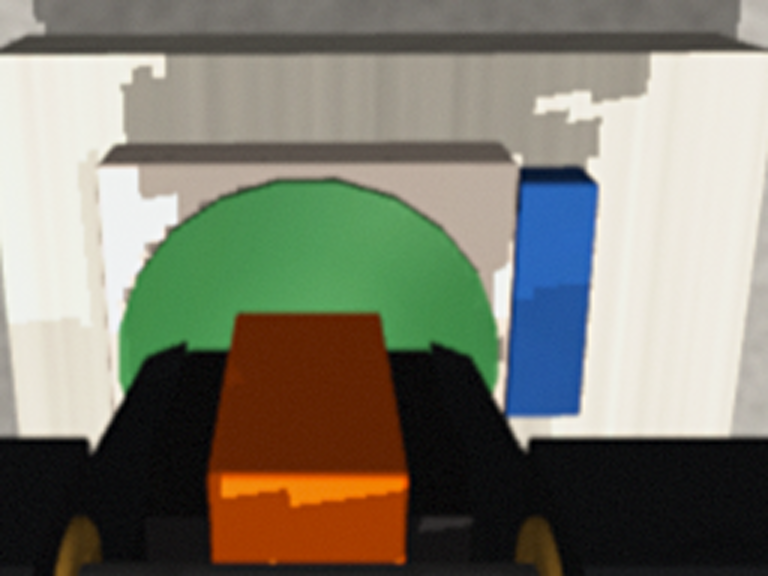

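Run:
```python
from h import *
im=load("wrist12.npz"); g=cv2.GaussianBlur(cv2.cvtColor(im["pixels"],cv2.COLOR_RGB2GRAY),(3,3),0).astype(float)
gy=cv2.Sobel(g,cv2.CV_64F,0,1)
def line(us,v0,v1,z,lbl,s=1):
    P=[];V=[]
    for u in us:
        r=s*gy[v0:v1,u]; i=r.argmax()
        if 0<i<len(r)-1 and r[i]>30:
            o=(r[i-1]-r[i+1])/(2*(r[i-1]-2*r[i]+r[i+1])); V.append(v0+i+o); P.append(onplane(im,u,v0+i+o,z)[:2])
    P=np.array(P)
    k=np.polyfit(P[:,1],P[:,0],1); r=P[:,0]-np.polyval(k,P[:,1]); P=P[abs(r)<.0006]; k=np.polyfit(P[:,1],P[:,0],1)
    print(lbl,len(P),"v",np.median(V).round(1),"yaw",-np.degrees(np.arctan(k[0])).round(2),"x at y=-.033",np.polyval(k,-.033).round(4), "sd",np.std(P[:,0]-np.polyval(k,P[:,1])).round(5))
line(list(range(160,185))+list(range(370,395)),130,142,.03,"plate back")
line(range(200,312),170,178,.046,"base top edge z.046")
line(range(200,312),164,171,.030,"base bottom edge z.030",-1)
for z,u,v in [(.046,150+100/3-.3,174.5),(.046,150+518/3-.3,174.5)]: print(onplane(im,u,v,z).round(4))
# fence left face bottom z=.03/.042 
print("fence top left edge",onplane(im,150+518/3,120+182/3,.042).round(4),onplane(im,150+506/3,120+415/3,.042).round(4))
s=load("scene12.npz"); d=load("side12.npz")
# pins: side crop top (363,328), base (360,402); scene crop tops (202,265),(305,212), bases (208,305),(315,255)
for a,b,n in [((202,262),(363,328),"pin1 top")]:
    print(n,tri(ray(s,185+a[0]/6,185+a[1]/6),ray(d,225+b[0]/6,160+b[1]/6)))
for (u,v) in [(202,262),(306,210)]: print(onplane(s,185+u/6,185+v/6,.065).round(4))
```

```text
plate back 50 v 137.4 yaw -0.89 x at y=-.033 0.5178 sd 4e-05
base top edge z.046 112 v 174.1 yaw -0.95 x at y=-.033 0.5335 sd 1e-05
base bottom edge z.030 112 v 167.0 yaw -0.81 x at y=-.033 0.5337 sd 3e-05
[ 0.5331 -0.0664  0.046 ]
[0.5344 0.0023 0.046 ]
fence top left edge [0.5387 0.0034 0.042 ] [0.5828 0.0031 0.042 ]
pin1 top (array([ 0.61183257, -0.05998978,  0.06270684]), np.float64(0.0007227474969938876))
[ 0.6126 -0.0602  0.065 ]
[ 0.6133 -0.0065  0.065 ]
```

The carrier is flat and square (−0.9°), but its centre is still about 4 mm short of the pins. Normal load and friction are holding it, so I'll unload z and then continue.

>>> play_rows --pt "-0.003 0 0 0 0" --pt "0 -0.0012 0 0 0" --pt "0 0 0 0 0" --pt "0 0 0 0 0"

```text
time: 20.42
tcp_pos: [0.57, -0.0325, 0.0791]
eef_rot: [-1.57, 0.0, -0.019]
wrist_force: [-0.4, -0.1, -1.0]
finger_gap: 0.0229
```

Run:
```python
from h import *
s=st(); print(s["wrist_torque"].round(2))
```

```text
t 20.42 tcp [ 0.57   -0.0325  0.0791] rpy [-8.997e+01  2.000e-02 -1.110e+00] F [-0.4 -0.1 -1. ] gap 0.0229
[ 0.06 -0.03 -0.02]
```

>>> play_rows --pt "0.0015 0 0 0 0" --pt "0.0015 0 0 0 0" --pt "0 0 0 0 0" --pt "0 0 0 0 0"

```text
time: 20.75
tcp_pos: [0.5732, -0.0332, 0.0793]
eef_rot: [-1.571, 0.0, -0.02]
wrist_force: [-1.5, 1.1, -1.5]
finger_gap: 0.0236
```

Run:
```python
from h import *
s=st(); print(s["wrist_torque"].round(2))
```

```text
t 20.75 tcp [ 0.5732 -0.0332  0.0793] rpy [-90.     0.    -1.14] F [-1.5  1.1 -1.5] gap 0.0236
[-0.01 -0.01  0.03]
```

>>> play_rows --pt "0.001 0 0 0 0" --pt "0.001 0 0 0 0" --pt "0 0 0 0 0" --pt "0 0 0 0 0"

```text
time: 21.08
tcp_pos: [0.5748, -0.0332, 0.0793]
eef_rot: [-1.571, 0.001, -0.02]
wrist_force: [-1.1, -0.2, -1.5]
finger_gap: 0.0235
```

Run:
```python
from h import *
s=st(); print(s["wrist_torque"].round(2))
```

```text
t 21.08 tcp [ 0.5748 -0.0332  0.0793] rpy [-9.00e+01  3.00e-02 -1.15e+00] F [-1.1 -0.2 -1.5] gap 0.0235
[ 0.09  0.27 -0.01]
```

>>> play_rows --pt "0.001 0 0 0 0" --pt "0.001 0 0 0 0" --pt "0 0 0 0 0" --pt "0 0 0 0 0"

```text
time: 21.42
tcp_pos: [0.5754, -0.033, 0.079]
eef_rot: [-1.571, 0.004, -0.02]
wrist_force: [-4.8, 1.4, 2.1]
finger_gap: 0.0233
```

Run:
```python
from h import *
s=st(); print(s["wrist_torque"].round(2))
```

```text
t 21.42 tcp [ 0.5754 -0.033   0.079 ] rpy [-89.99   0.2   -1.13] F [-4.8  1.4  2.1] gap 0.0233
[ 0.31  1.14 -0.06]
```

>>> play_rows --pt "0 0 0.0007 0 0" --pt "0 0 0.0007 0 0" --pt "0 0 0 0 0" --pt "0 0 0 0 0"

```text
time: 21.75
tcp_pos: [0.5757, -0.0321, 0.0791]
eef_rot: [-1.571, 0.003, -0.02]
wrist_force: [-4.2, 0.3, 1.2]
finger_gap: 0.0234
```

Run:
```python
from h import *
s=st(); print(s["wrist_torque"].round(2))
im=snap("side","s13");b=im["pixels"][:,:,::-1]; cv2.imwrite("pics/s13c.png",cv2.resize(b[170:250,225:325],None,fx=7,fy=7,interpolation=cv2.INTER_CUBIC))
im=snap("scene","sc13");b=im["pixels"][:,:,::-1]; cv2.imwrite("pics/sc13c.png",cv2.resize(b[185:265,185:280],None,fx=7,fy=7,interpolation=cv2.INTER_CUBIC))
im=snap("wrist","w13");g=cv2.GaussianBlur(cv2.cvtColor(im["pixels"],cv2.COLOR_RGB2GRAY),(3,3),0).astype(float)
gy=cv2.Sobel(g,cv2.CV_64F,0,1)
for v0,v1,z,sg in [(158,182,.046,1),(150,175,.030,-1)]:
    P=[]
    for u in range(200,312):
        r=sg*gy[v0:v1,u]; i=r.argmax(); P.append(onplane(im,u,v0+i,z)[:2])
    P=np.array(P); k=np.polyfit(P[:,1],P[:,0],1); print(z,np.median(P[:,0]),-np.degrees(np.arctan(k[0])))
b=im["pixels"][:,:,::-1]; cv2.imwrite("pics/w13c.png",cv2.resize(b[120:312,150:406],None,fx=3,fy=3,interpolation=cv2.INTER_CUBIC))
```

```text
t 21.75 tcp [ 0.5757 -0.0321  0.0791] rpy [-90.02   0.17  -1.15] F [-4.2  0.3  1.2] gap 0.0234
[0.1  1.23 0.01]
0.046 0.5403034188267904 -1.1320419315884982
0.03 0.5405968967582506 -0.9232671547323857
```

View pics/s13c.png

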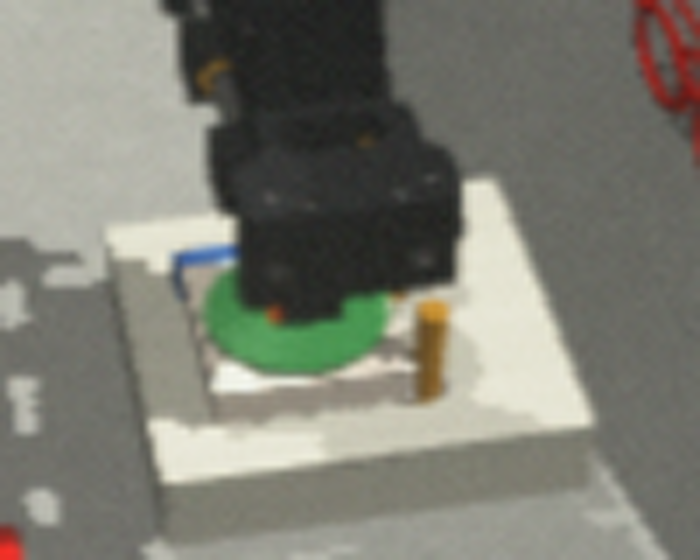

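View pics/sc13c.png

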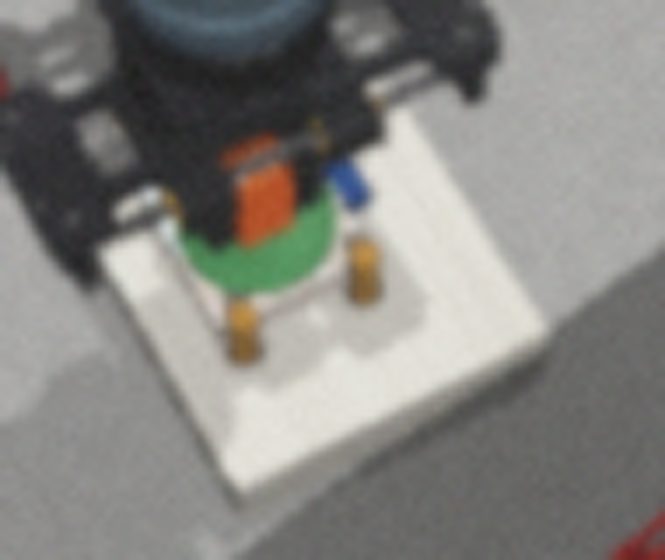

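View pics/w13c.png

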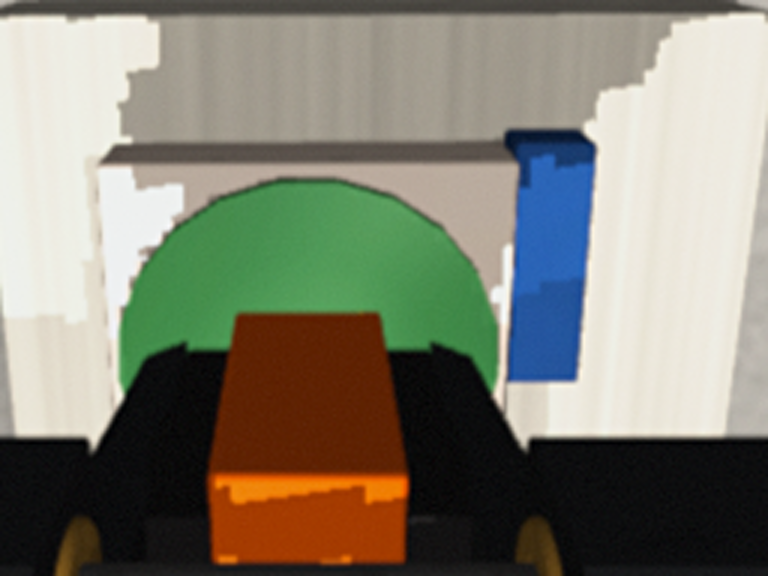

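>>> play_rows --pt "0 0 0.0007 0 0" --pt "0 0 0.0007 0 0" --pt "0 0 0 0 0" --pt "0 0 0 0 0"

```text
time: 22.23
tcp_pos: [0.5757, -0.032, 0.0791]
eef_rot: [-1.572, 0.003, -0.021]
wrist_force: [-4.6, -2.2, 0.9]
finger_gap: 0.0234
```

Run:
```python
from h import *
s=st(); print(s["wrist_torque"].round(2))
```

```text
t 22.23 tcp [ 0.5757 -0.032   0.0791] rpy [-90.1    0.17  -1.2 ] F [-4.6 -2.2  0.9] gap 0.0234
[-0.45  1.22  0.01]
```

>>> play_rows --pt "0.0007 0 0.0007 0 0" --pt "0.0007 0 0.0007 0 0" --pt "0.0006 0 0.0006 0 0" --pt "0 0 0 0 0" --pt "0 0 0 0 0"

```text
time: 22.65
tcp_pos: [0.576, -0.0319, 0.079]
eef_rot: [-1.575, 0.007, -0.022]
wrist_force: [-10.9, -5.9, 6.5]
finger_gap: 0.0236
```

Run:
```python
from h import *
s=st(); print(s["wrist_torque"].round(2))
```

```text
t 22.65 tcp [ 0.576  -0.0319  0.079 ] rpy [-90.22   0.38  -1.26] F [-10.9  -5.9   6.5] gap 0.0236
[-1.31  2.26  0.08]
```

>>> play_rows --pt "0 0.0005 0.0006 0 0" --pt "0 0 0.0006 0 0" --pt "0 0 0 0 0" --pt "0 0 0 0 0"

```text
time: 22.98
tcp_pos: [0.576, -0.0318, 0.079]
eef_rot: [-1.576, 0.007, -0.023]
wrist_force: [-12.1, -7.7, 11.4]
finger_gap: 0.0236
```

Run:
```python
from h import *
s=st(); print(s["wrist_torque"].round(2))
im=snap("wrist","w14");g=cv2.GaussianBlur(cv2.cvtColor(im["pixels"],cv2.COLOR_RGB2GRAY),(3,3),0).astype(float)
def sub(r):
    i=r.argmax()
    if not(0<i<len(r)-1): return None
    return i+(r[i-1]-r[i+1])/(2*(r[i-1]-2*r[i]+r[i+1]))
gy=cv2.Sobel(g,cv2.CV_64F,0,1)
def rep(l,P):
    P=np.array(P)[:,:2]; k=np.polyfit(P[:,1],P[:,0],1); r=P[:,0]-np.polyval(k,P[:,1]); P=P[abs(r)<.0005]; k=np.polyfit(P[:,1],P[:,0],1); print(l,len(P),"x",np.polyval(k,-.032).round(4),"yaw",-np.degrees(np.arctan(k[0])).round(2))
for l,us,v0,v1,z,sg in [("plate",list(range(155,190))+list(range(370,395)),120,132,.03,1),("top",range(205,312),168,180,.046,1),("bot",range(205,312),160,172,.030,-1)]:
    P=[]
    for u in us:
        o=sub(sg*gy[v0:v1,u]); 
        if o is not None: P.append(onplane(im,u,v0+o,z))
    rep(l,P)
b=im["pixels"][:,:,::-1]; cv2.imwrite("pics/w14c.png",cv2.resize(b[120:312,150:406],None,fx=3,fy=3,interpolation=cv2.INTER_CUBIC))
for n,(x,y,w,h) in {"side":(225,170,100,80),"scene":(185,185,95,80)}.items():
    im=snap(n,n+"14");b=im["pixels"][:,:,::-1]; cv2.imwrite(f"pics/{n}14c.png",cv2.resize(b[y:y+h,x:x+w],None,fx=7,fy=7,interpolation=cv2.INTER_CUBIC))
st()
```

```text
t 22.98 tcp [ 0.576  -0.0318  0.079 ] rpy [-90.29   0.38  -1.3 ] F [-12.1  -7.7  11.4] gap 0.0236
[-1.67  2.57  0.14]
plate 60 x 0.5181 yaw -1.0
top 107 x 0.5404 yaw -0.8
bot 107 x 0.5406 yaw -0.71
t 23.13 tcp [ 0.576  -0.0318  0.079 ] rpy [-90.29   0.37  -1.31] F [-12.4  -8.6  11.2] gap 0.0234
```

View pics/w14c.png

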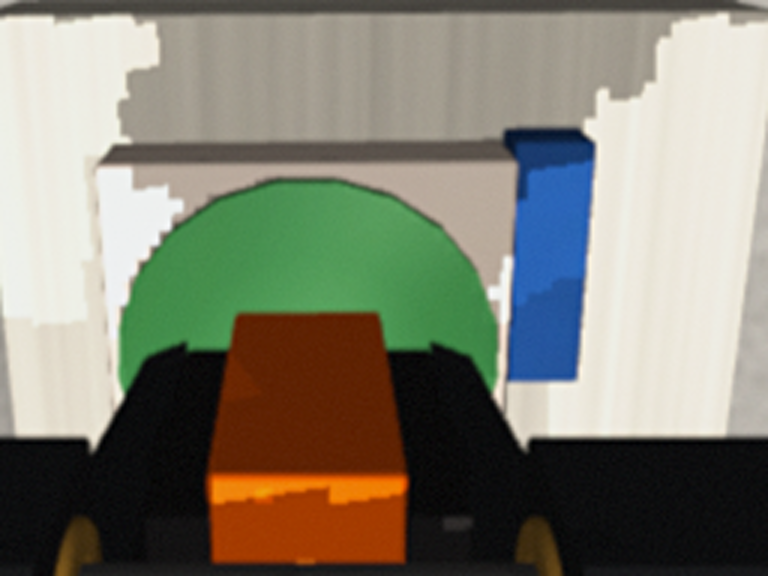

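View pics/side14c.png

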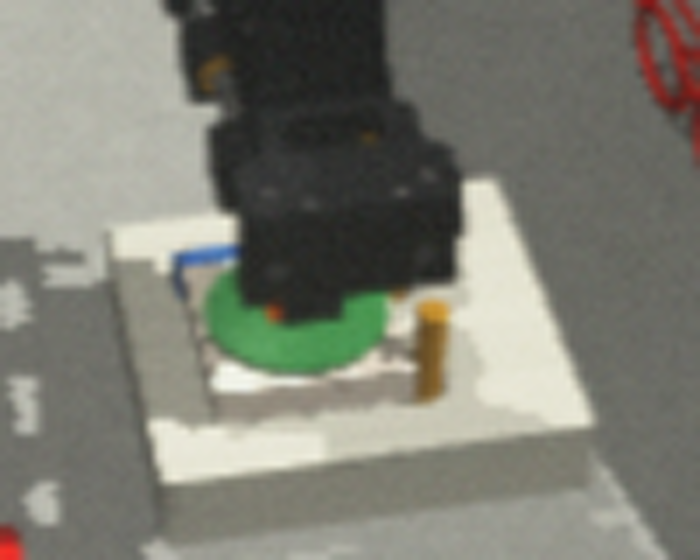

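View pics/scene14c.png

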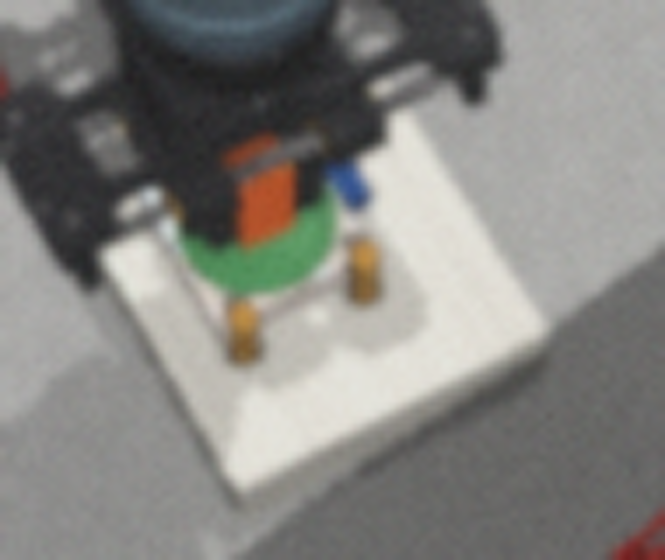

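>>> play_rows --pt "0.0004 0.0003 0.0008 0 0" --pt "0 0 0 0 0" --pt "0 0 0 0 0" --pt "0 0 0 0 0" --pt "0 0 0 0 0" --pt "0 0 0 0 0" --pt "0 0 0 0 0" --pt "0 0 0 0 0"

```text
time: 23.8
tcp_pos: [0.5761, -0.0318, 0.079]
eef_rot: [-1.577, 0.007, -0.023]
wrist_force: [-14.5, -9.9, 15.3]
finger_gap: 0.0235
```

Run:
```python
from h import *
s=st(); print(s["wrist_torque"].round(2))
im=snap("scene","sc15"); im=snap("side","s15")
```

```text
t 23.8 tcp [ 0.5761 -0.0318  0.079 ] rpy [-90.33   0.41  -1.33] F [-14.5  -9.9  15.3] gap 0.0235
[-1.95  2.99  0.18]
```

View pics/s15.png

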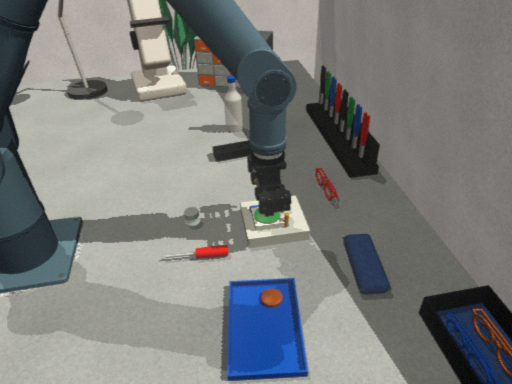

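The TCP no longer moves as the force rises, so the carrier is firm on both stops, and the bystanders I can see look unmoved. Handing in.

Run:
```python
from plant import finish_job
print(finish_job())
```

```text
the job is handed in; nothing more can be done
None
```

I set both pins in the bores, brought the carrier onto the plate and handed the job in at 23.9 s, still gripping it at 60 N and pressing it into the corner.

**What I did**
- **Pins:** Each went down until I felt the bottom of its bore at the expected height. The wrist and side views then showed both standing upright.
- **Carrier:** I took it by the orange grip, squared it to the fixture and slid it to the fence and pins.

**Last checks**
- **Push:** The wrist force was about -14.5, -9.9 and +15.3 N (x, y, z). The arm no longer moved as I pushed harder, so both stops felt firm, and the twist fitted an even load on the two pins.
- **Position:** The carrier sat about 2.6 mm past its nominal seat in x, which is within the pins' stated play.
- **Surroundings:** Everything still visible in the side view looked to be in place. The driver in the stand was hidden behind the arm there.

**What disagreed or went wrong**
- **First slide:** The first slide towards the pins stalled about 4 mm short because I was pressing down too hard. I eased off and continued.
- **Yaw:** The last picture put the carrier at about -0.75° and the plate at -0.9 to -1.0°, while the tool reading was -1.3°.
- **Tilt:** The tool leans about 0.3 to 0.4° under the push, so the carrier may be lifted a few tenths of a millimetre on the robot's side. I could not measure that.

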